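Draw the dish carrier out through the gap in the splash guard

ROBOT

A 6-joint arm with a two-finger parallel gripper is mounted at the origin on a cart in front of the work surface, level with it; the furniture and walls round the work are solid. World frame = base frame: x ahead of the robot, y to its left, z up, the work surface at z = 0. Lengths are in m, angles in rad, forces in N, time in s.
With the tool pointing down it reaches from about 0.25 to 0.725 m from the base axis. Payload 4 kg.
Tool frame: the origin (TCP) lies between the finger pads; the fingertips stand 8 mm ahead of it and the grasp point (between the pads) lies 11 mm behind it; z points along the fingers, y is the direction in which the jaws open and shut (so a half turn about z gives the same grasp; the last joint's range is limited). The gripper opens to 85 mm and grips with 20 to 120 N. Pads are 22 mm wide; open, the fingers measure 114 mm over their backs; the gripper's body (76 mm by 85 mm) begins 54 mm behind the grasp point. The pads swing forward as they close: fully open they stand 13 mm farther back than shut.
Start: joints at [1.174, 0.241, 0.005, 1.335, 0, 1.571], TCP at [0.193, 0.461, 0.239] pointing down, gripper open.
Joint ranges: [-2.72, 2.72], [-1.05, 1.87], [-1.09, 1.28], [-1.99, 2.15], [-1.42, 1.44], [-3.14, 3.14]. Speed limits (rad/s): [2.79, 2.79, 3.14, 3.14, 3.14, 3.14].

INTERFACE

Orientations are given as a unit quaternion [x, y, z, w].
In Python, from workcell import * gives the robot as it stands.
- The arm moves only by the tool send_rows, never from a script. Its argument "increments" is a list that holds one entry, the list of rows, each a list of 6 numbers: the shift along the tool's x, y, z in units of 50 mm (1.0 is 50 mm), then the turn, a rotation vector about the tool's x, y, z in units of 10 degrees (1.0 is 10 degrees). In form: [[[x, y, z, ax, ay, az], ...]]. A call has 1 to 8 rows; each row shifts and turns the commanded pose from where the row before left it, along the tool's axes as they then stand; what a row does not reach is not made up. A row lasts 1/8 s, in which the tool goes at most 62.5 mm and 10.7 degrees, less where a joint would pass 70% of its speed; a pose out of reach is approached as far as the arm can. A call with a number of a shift or a turn outside -1 to 1 is refused whole. A call with a gripper value outside its range is refused whole. "grip" is the closure, from 0 (fully open) to 1 (shut), set as the call begins (left out, the last holds). The fingers move at their own pace and stop on an object; the grip force is fixed at half the most. Time passes only in rows, so rows that do not move let the fingers close. It gives the time, the measured TCP pose, the force and the opening at its end, in the units of the state.
- get_obs(): the state, without advancing time (a new reading comes with each control period).
- camera(name): name is "side" or "top" or "wrist"; returns a dict with "color" (384x512x3 uint8, red, green, blue), "z_map" (384x512 float32, m along the optical axis (not along the pixel's ray), 0 where there is no reading), "intrinsics" (3x3 intrinsics, pixels), "dist" ([k1, k2, p1, p2, k3] as OpenCV has them; the pictures are not rectified), "pose" (4x4, takes a point from camera to world coordinates); the wrist camera has in their place "mount" (4x4, takes a point from camera to tool coordinates, whose origin is the TCP and whose axes are the flange's). Camera axes: x right, y down, z forward; pixel columns grow to the right and rows downward; lengths in m; the calibration is good to about 2 mm. A picture is of the moment at which its call begins: read the wrist's pose just before it.
- job_done(): hands the job in, once; it reports no verdict.
The state is a dict: "clock": time; "joint_pos": joint angles; "joint_vel": joint speeds; "tau": joint torques, N m; "eef_pos": TCP position; "tool_rot": TCP orientation; "ft_force": force on the tool from outside, world axes, zero at the start; "ft_torque": the same for the moment, N m; "grip_width": finger opening in m.
Only numpy, scipy, OpenCV 4.12 (cv2) and the standard library are available. Lean on these libraries where they do the work, as an engineer would, in place of code of your own. Each camera call takes 0.05 s, during which the arm holds its last target.

TASK

A dish carrier lies crosswise behind the low splash guard. Slide it along the worktop out through the guard's opening, turning it so that its narrow end goes through, until the whole carrier is outside in front of the guard. Keep it flat on the worktop (do not lift or tip it) and the petri dish seated on it, and leave the beaker, label roll, tape roll and timer alone.

Things in the scene. Friction and masses are not known exactly. Their poses are not given: they have to be found in the camera images.
- guard: Low fence of bare aluminium sheet, fixed to the worktop, 40 mm high, 4 mm thick, open above, no floor. Origin: on the worktop in the middle of its opening. x points straight inwards, y along the front wall, z up. Wall centre lines: front at x = 0, back at x = 165, sides at y = +80 and -175 mm. Flat screwed feet, 6 mm high, reach up to 38 mm out from the side and back walls.
- opening (a point): Middle of the guard's opening, on the worktop (the guard's origin). The front wall is missing from the guard's y = -60 to +60 mm; the gap ends in rounded lips of 5 mm radius, leaving 110 mm clear. The short piece of front wall is on the +y side, the long piece (y -60 to -175 mm) on the -y side.
- carrier: Loose white plastic dish carrier, 168 mm (own x) by 76 mm (own y), 0.2 to 0.45 kg, lying on the worktop inside the guard. Origin: centre of its underside. Its +x end is a plate 8 mm thick with the dish seat. At the start its x axis points roughly along the guard's -y: the -x end lies behind the opening, the dish end behind the long piece of front wall.
- window (a point): Centre of the finger window at the carrier's -x end, 46 mm from the carrier's centre, 12 mm above its underside. A square frame, 76 x 76 mm outside, 24 mm high, walls 8 mm thick, surrounds a window 60 x 60 mm open right down to the worktop: fingers put down into it can drag and turn the carrier.
- seat (a point): Centre of the round dish seat on the carrier, 44 mm from the carrier's centre along its own +x, on the plate's top 8 mm above the underside; a ring lip 6 mm high and 68 mm inside diameter surrounds it.
- corner_a (a point): Corner of the carrier's underside at own (-84, -38) mm (frame end).
- corner_b (a point): Corner of the carrier's underside at own (-84, +38) mm (frame end).
- corner_c (a point): Corner of the carrier's underside at own (+84, -38) mm (dish end).
- corner_d (a point): Corner of the carrier's underside at own (+84, +38) mm (dish end).
- dish: Loose closed petri dish, 63 mm in diameter, 15 mm high, lying in the carrier's seat. Origin: centre of its underside.
- beaker: Empty glass beaker, 73 mm in diameter, 92 mm high, standing loose on the worktop; a bystander. Origin: centre of its underside.
- tape_roll: Loose roll of brown tape, 92 mm in diameter, 48 mm high, lying flat; a bystander. Origin: centre of its underside.
- timer: Small loose round timer, 62 mm in diameter, 22 mm high; a bystander. Origin: centre of its underside.
- label_roll: Loose roll of white labels, 72 mm in diameter, 30 mm high, lying flat behind the guard's back wall; a bystander. Origin: centre of its underside.
Mind the look-alikes: they are no part of the job. What is shaped like the dish but blue or purple is not meant.

How it is judged:
By the outcome, as a careful person would: the job done as asked, in the order asked, and still so for the second after the job is handed in, with the robot touching nothing.
It also fails if it takes over 45 s, if anything falls off the work surface, if the arm or the gripper's body presses on something with over 40 N, if the wrist force passes 120 N, or if a joint passes its speed limit or range.

## Working session

There is one attempt and no reset: what is moved stays moved. The work goes in short steps, Python scripts to look and compute and a tool call to move; the robot and the scene stay as the last step left them, time stands still between calls to the robot, and variables do not carry over. Pictures are saved under pics/ and viewed, and the job is handed in when it is done.

Besides the shell and the picture viewer there is one more tool, called after "Emit:" as name(argument=value, ...) on one line, values as JSON. send_rows: Moves the arm, as the interface text tells. Its arguments: {"type":"object","properties":{"increments":{"type":"array"},"grip":{"type":"number"}},"required":["increments"]}

```bash
mkdir -p pics; ls; python3 - <<'E'
from workcell import *
import cv2
o=get_obs(); print(o)
for n in ("top","side"):
    c=camera(n); cv2.imwrite(f"pics/{n}0.png",c["color"][:,:,::-1]); print(n,c["intrinsics"],c["dist"],c["pose"])
E
```

```text
pics
{'clock': 0.0, 'joint_pos': array([ 1.17398356e+00,  2.41389868e-01,  3.69289672e-03,  1.33523440e+00,
       -3.03563055e-05,  1.57079468e+00]), 'joint_vel': array([ 2.60852845e-03,  5.26845659e-04, -1.22809590e-03, -6.80190525e-05,
        4.09092776e-04,  3.41968227e-05]), 'tau': array([ 6.34207208e-04, -3.72316504e+01,  2.52408117e+01,  1.70150504e-02,
        3.11329735e-07,  1.16810608e-05]), 'eef_pos': array([0.1929996 , 0.46055096, 0.23841256]), 'tool_rot': array([ 1.97106290e-01,  9.80381543e-01, -1.04956904e-03, -1.95536426e-04]), 'ft_force': array([-0.90111892, -1.24093718, -0.18695622]), 'ft_torque': array([ 0.00932398,  0.00228706, -0.04285262]), 'grip_width': 0.08550030547654752}
top [[363.75259964   0.         253.97746851]
 [  0.         363.75259964 195.10145855]
 [  0.           0.           1.        ]] [0.02885297 0.         0.         0.         0.        ] [[-0.0137046  -0.99215919  0.1242269   0.36195893]
 [-0.99989535  0.01302238 -0.00630212 -0.04762831]
 [ 0.00463498 -0.12430027 -0.99223382  1.12783973]
 [ 0.          0.          0.          1.        ]]
side [[439.26345604   0.         251.20150422]
 [  0.         439.26345604 187.6765339 ]
 [  0.           0.           1.        ]] [-0.12155605  0.          0.          0.          0.        ] [[ 0.81354641 -0.38528672  0.43554149 -0.08756948]
 [-0.58110916 -0.5112159   0.63322227 -0.93871206]
 [-0.02131639 -0.76825286 -0.6397915   0.93622893]
 [ 0.          0.          0.          1.        ]]
```

View pics/top0.png

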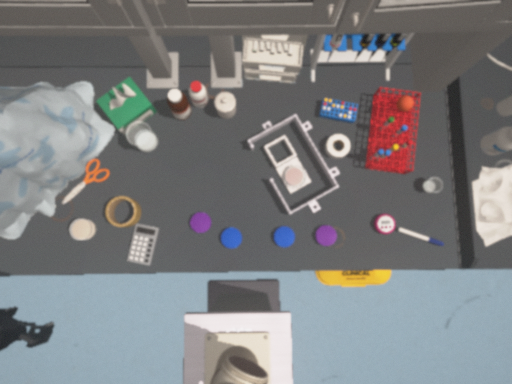

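View pics/side0.png

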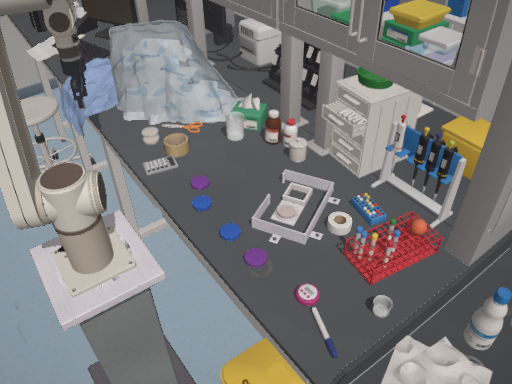

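```bash
cat > h.py <<'E'
from workcell import *
import cv2, numpy as np
from scipy.spatial.transform import Rotation as R
def ray(c,px,z,T=None):
    T=c["pose"] if T is None else T
    p=cv2.undistortPoints(np.array(px,float).reshape(-1,1,2),c["intrinsics"],c["dist"]).reshape(-1,2)
    d=np.c_[p,np.ones(len(p))]@T[:3,:3].T; o=T[:3,3]
    return o+d*((z-o[2])/d[:,2:3])
def proj(c,P,T=None):
    T=c["pose"] if T is None else T
    Ti=np.linalg.inv(T); rv=cv2.Rodrigues(Ti[:3,:3])[0]
    return cv2.projectPoints(np.array(P,float).reshape(-1,1,3),rv,Ti[:3,3],c["intrinsics"],c["dist"])[0].reshape(-1,2)
def wristT(c,o):
    T=np.eye(4);T[:3,:3]=R.from_quat(o["tool_rot"]).as_matrix();T[:3,3]=o["eef_pos"];return T@c["mount"]
def save(img,name,roi=None,s=1):
    if roi: x0,y0,x1,y1=roi; img=img[y0:y1,x0:x1]
    cv2.imwrite("pics/"+name,cv2.resize(img,None,fx=s,fy=s,interpolation=cv2.INTER_CUBIC)[:,:,::-1])
E
python3 - <<'E'
from h import *
c=camera("top"); save(c["color"],"top1.png",(235,100,355,225),5-0.2)
c=camera("side"); save(c["color"],"side1.png",(240,165,350,255),6)
E
```

```text
(no output)
```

View pics/top1.png

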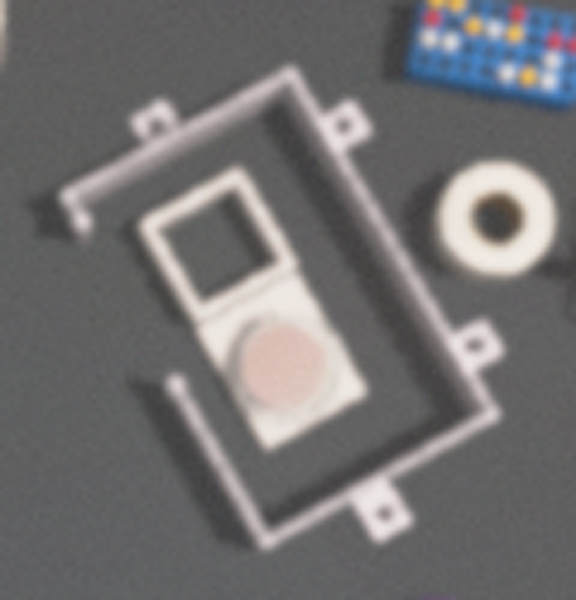

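View pics/side1.png

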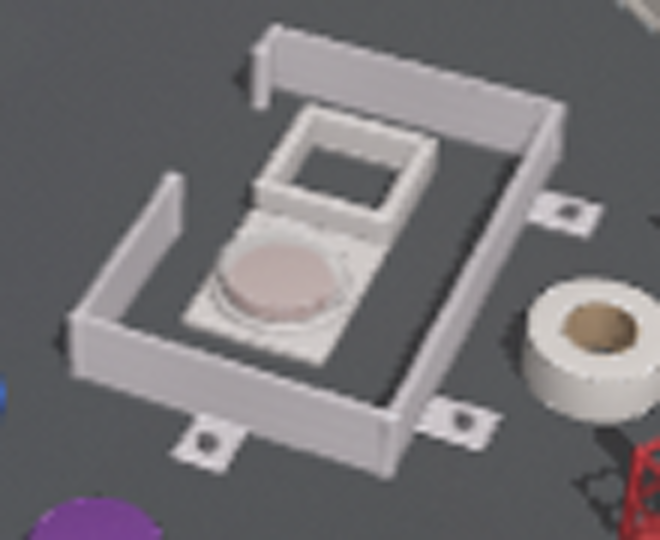

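```bash
python3 - <<'E'
from h import *
c=camera("top")
f=lambda a:np.array(a,float)/4.8+[235,100]
def fit(loc,w):
    A=loc-loc.mean(0);B=w-w.mean(0);U,S,V=np.linalg.svd(A.T@B);Rm=V.T@np.diag([1,np.linalg.det(V.T@U.T)])@U.T
    t=w.mean(0)-Rm@loc.mean(0);return np.degrees(np.arctan2(Rm[1,0],Rm[0,0])),t,(loc@Rm.T+t-w)*1000
g=ray(c,f([[70,195],[265,540],[290,73],[493,412]]),.04)[:,:2]
gl=np.array([[0,80],[0,-175],[165,80],[165,-175]])/1000
ga,gt,res=fit(gl,g);print("guard",ga,gt,res)
k=np.r_[ray(c,f([[140,220],[240,170]]),.024),ray(c,f([[268,448],[365,388]]),.008)][:,:2]
for cl in ([[-84,-38],[-84,38],[84,-38],[84,38]],):
    ca,ct,res=fit(np.array(cl)/1000,k);print("carrier",ca,ct,res)
Rg=R.from_euler('z',ga,degrees=True).as_matrix()[:2,:2]
print("carrier in guard",(Rg.T@(ct-gt))*1000,ca-ga)
for n,p,z in(("label",(338,145),.03),("tape",(122,211),.048),("purple",(200,222),.015),("blue",(231,238),.015),("timer",(386,224),.022),("whitejar",(225,104),.05),("beaker",(142,135),.09)):
    w=ray(c,[p],z)[0,:2];print(n,w,(Rg.T@(w-gt))*1000)
# side check
s=camera("side")
def gp(x,y,z): return np.r_[Rg@np.array([x,y])/1000+gt,z/1000]
Rc=R.from_euler('z',ca,degrees=True).as_matrix()[:2,:2]
def cp(x,y,z): return np.r_[Rc@np.array([x,y])/1000+ct,z/1000]
im=s["color"].copy();im=cv2.resize(im[165:255,240:350],None,fx=6,fy=6)
for P in [gp(0,80,40),gp(0,-175,40),gp(165,80,40),gp(165,-175,40),gp(0,60,40),gp(0,-60,40),cp(-84,-38,24),cp(-84,38,24),cp(84,-38,8),cp(84,38,8)]:
    q=(proj(s,P)[0]-[240,165])*6; cv2.circle(im,tuple(int(v) for v in q),4,(255,0,0),1)
cv2.imwrite("pics/chk.png",im[:,:,::-1])
E
```

```text
guard -61.520066428933255 [ 0.59735477 -0.07981   ] [[ 0.8382508   1.69878402]
 [-0.66280541 -0.88745006]
 [ 0.67286679 -0.48067246]
 [-0.84831217 -0.33066151]]
carrier -151.13077967512464 [ 0.59789301 -0.16124208] [[-1.03295838  1.03107307]
 [ 3.21858681  0.05180863]
 [-0.20730108  0.72888028]
 [-1.97832735 -1.81176198]]
carrier in guard [ 71.8341706  -38.35786301] -89.61071324619138
label [ 0.65210673 -0.3165171 ] [234.17032036 -64.74789876]
tape [0.45486787 0.33669589] [-434.04709949   73.36749572]
purple [0.42075935 0.1110821 ] [-252.00082266  -64.19750225]
blue [0.37095717 0.01685585] [-192.92566096 -152.90471274]
timer [ 0.40701521 -0.4530364 ] [ 237.29650046 -345.27882859]
whitejar [0.78042371 0.03077085] [ -9.90222476 213.64528221]
beaker [0.67313327 0.27047571] [-271.76055049  233.64217431]
```

View pics/chk.png

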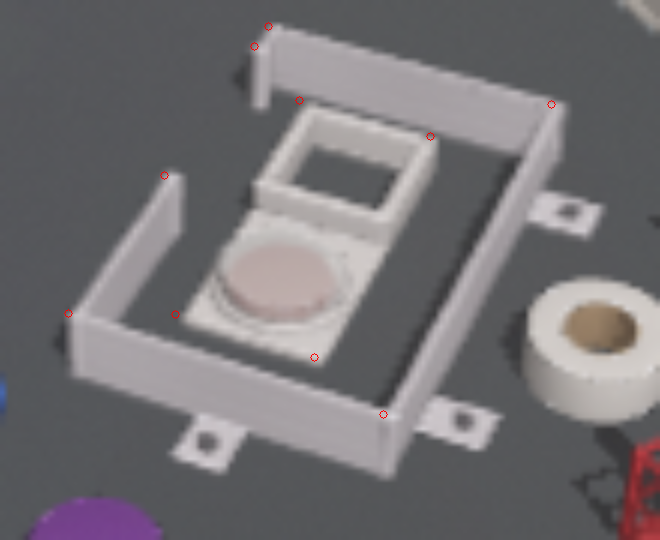

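```bash
cat > plan.py <<'E'
import numpy as np,heapq
# carrier boundary samples
L,W=84,38
b=[(x,s*W) for x in np.arange(-84,85,6) for s in(-1,1)]+[(s*L,y) for y in np.arange(-38,39,4) for s in(-1,1)]
b=np.array(b,float)
# obstacle points/circles
def seg(a,c,r):return(np.array(a,float),np.array(c,float),r)
S=[seg((0,60),(0,80),2),seg((0,-175),(0,-60),2),seg((165,-175),(165,80),2),seg((0,80),(165,80),2),seg((0,-175),(165,-175),2),seg((0,60),(0,60.1),5),seg((0,-60.1),(0,-60),5)]
def rectd(p): # dist of points (carrier frame) to rect
    d=np.abs(p)-[L,W];return np.linalg.norm(np.maximum(d,0),axis=-1)+np.minimum(d.max(-1),0)
O=np.concatenate([np.c_[np.linspace(a,c,max(2,int(np.linalg.norm(c-a)/4))),np.full(max(2,int(np.linalg.norm(c-a)/4)),r)] for a,c,r in S])
def clr(x,y,th):
    t=np.radians(th);Rm=np.array([[np.cos(t),-np.sin(t)],[np.sin(t),np.cos(t)]])
    return (rectd((O[:,:2]-[x,y])@Rm)-O[:,2]).min()
if __name__=="__main__":
    h=5;ht=4.5
    s=(round(72/h),round(-38/h),round(-90/ht));memo={}
    def C(n):
        if n not in memo: memo[n]=clr(n[0]*h,n[1]*h,n[2]*ht)
        return memo[n]
    D={s:0};P={};Q=[(0,s)]
    nb=[(i,j,k) for i in(-1,0,1) for j in(-1,0,1) for k in(-1,0,1) if (i,j,k)!=(0,0,0)]
    while Q:
        d,n=heapq.heappop(Q)
        if d>D[n]:continue
        if n[0]*h<=-105 and n[2]==0 and abs(n[1]*h)<6:break
        for e in nb:
            m=(n[0]+e[0],n[1]+e[1],n[2]+e[2])
            if not(-120<=m[0]*h<=120 and -130<=m[1]*h<=60 and -95<=m[2]*ht<=20):continue
            c=C(m)
            if c<4:continue
            w=(abs(e[0])+abs(e[1])+abs(e[2])*1.2)*(1+ (20/min(c,20))**3)
            if d+w<D.get(m,1e9):D[m]=d+w;P[m]=n;heapq.heappush(Q,(d+w,m))
    path=[n]
    while path[-1]!=s:path.append(P[path[-1]])
    for n in path[::-1]:
        x,y,t=n[0]*h,n[1]*h,n[2]*ht
        print(x,y,t,"clr %.1f"%C(n),"win",np.round([x-46*np.cos(np.radians(t)),y-46*np.sin(np.radians(t))]))
E
python3 plan.py
```

```text
70 -40 -90.0 clr 27.0 win [70.  6.]
70 -40 -85.5 clr 27.0 win [66.  6.]
70 -40 -81.0 clr 25.0 win [63.  5.]
70 -40 -76.5 clr 25.3 win [59.  5.]
70 -40 -72.0 clr 26.4 win [56.  4.]
70 -40 -67.5 clr 25.8 win [52.  2.]
65 -40 -63.0 clr 24.0 win [44.  1.]
65 -40 -58.5 clr 21.7 win [41. -1.]
60 -35 -54.0 clr 20.2 win [33.  2.]
60 -35 -49.5 clr 18.9 win [30. -0.]
60 -30 -49.5 clr 18.4 win [30.  5.]
60 -30 -45.0 clr 16.8 win [27.  3.]
60 -30 -40.5 clr 14.4 win [25. -0.]
60 -30 -36.0 clr 12.4 win [23. -3.]
60 -30 -31.5 clr 11.0 win [21. -6.]
60 -30 -27.0 clr 10.9 win [19. -9.]
60 -25 -22.5 clr 10.9 win [18. -7.]
55 -20 -18.0 clr 12.0 win [11. -6.]
55 -15 -13.5 clr 13.6 win [10. -4.]
55 -10 -9.0 clr 15.0 win [10. -3.]
55 -5 -4.5 clr 16.1 win [ 9. -1.]
50 0 0.0 clr 17.0 win [4. 0.]
45 0 0.0 clr 17.0 win [-1.  0.]
40 0 0.0 clr 17.0 win [-6.  0.]
35 0 0.0 clr 17.0 win [-11.   0.]
30 0 0.0 clr 17.0 win [-16.   0.]
25 0 0.0 clr 17.0 win [-21.   0.]
20 0 0.0 clr 17.0 win [-26.   0.]
15 0 0.0 clr 17.0 win [-31.   0.]
10 0 0.0 clr 17.0 win [-36.   0.]
5 0 0.0 clr 17.0 win [-41.   0.]
0 0 0.0 clr 17.0 win [-46.   0.]
-5 0 0.0 clr 17.0 win [-51.   0.]
-10 0 0.0 clr 17.0 win [-56.   0.]
-15 0 0.0 clr 17.0 win [-61.   0.]
-20 0 0.0 clr 17.0 win [-66.   0.]
-25 0 0.0 clr 17.0 win [-71.   0.]
-30 0 0.0 clr 17.0 win [-76.   0.]
-35 0 0.0 clr 17.0 win [-81.   0.]
-40 0 0.0 clr 17.0 win [-86.   0.]
-45 0 0.0 clr 17.0 win [-91.   0.]
-50 0 0.0 clr 17.0 win [-96.   0.]
-55 0 0.0 clr 17.0 win [-101.    0.]
-60 0 0.0 clr 17.0 win [-106.    0.]
-65 0 0.0 clr 17.0 win [-111.    0.]
-70 0 0.0 clr 17.0 win [-116.    0.]
-75 0 0.0 clr 17.0 win [-121.    0.]
-80 0 0.0 clr 17.0 win [-126.    0.]
-85 0 0.0 clr 17.0 win [-131.    0.]
-90 0 0.0 clr 17.8 win [-136.    0.]
-95 0 0.0 clr 19.6 win [-141.    0.]
-100 0 0.0 clr 22.2 win [-146.    0.]
-105 0 0.0 clr 25.4 win [-151.    0.]
```

```bash
cat >> h.py <<'E'
GA=-61.52; GT=np.array([.59735,-.07981])
def g2w(x,y):
    a=np.radians(GA);return np.array([[np.cos(a),-np.sin(a)],[np.sin(a),np.cos(a)]])@(np.array([x,y])/1000)+GT
def w2g(p):
    a=np.radians(GA);return np.array([[np.cos(a),-np.sin(a)],[np.sin(a),np.cos(a)]]).T@(np.array(p)-GT)*1000
def tq(yaw): # tool down, tool y axis at yaw deg
    a=np.radians(yaw);y=np.array([np.cos(a),np.sin(a),0]);z=np.array([0,0,-1.]);return R.from_matrix(np.c_[np.cross(y,z),y,z])
def rows(wps,start=None,dec=2):
    """wps: list of (x,y,z,yaw) world; one row each"""
    if start is None:
        o=get_obs();p=np.array(o["eef_pos"]);r=R.from_quat(o["tool_rot"])
    else: p,r=np.array(start[:3]),tq(start[3])
    out=[]
    for w in wps:
        q=tq(w[3]); d=r.inv().apply(np.array(w[:3])-p)/.05; a=np.degrees((r.inv()*q).as_rotvec())/10
        row=np.round(np.r_[d,a],dec)+0.; out.append(row.tolist())
        p=p+r.apply(row[:3]*.05); r=r*R.from_rotvec(np.radians(row[3:]*10))
    return out
def interp(a,b,n): return [np.array(a)+(np.array(b)-np.array(a))*i/n for i in range(1,n+1)]
def yaw(o):
    y=R.from_quat(o["tool_rot"]).apply([0,1,0]);return np.degrees(np.arctan2(y[1],y[0]))
E
python3 - <<'E'
from h import *
o=get_obs();print(yaw(o))
w=g2w(72,8);print(w)
b=[*w,.15,-61.1]
r=rows(interp([*o["eef_pos"],yaw(o)],b,16));print(r[:8]);print(r[8:])
E
```

```text
67.2647813067293
[ 0.63871521 -0.139282  ]
[[-0.8, -0.48, 0.11, 0.0, 0.0, 0.8], [-0.87, -0.36, 0.11, 0.0, 0.0, 0.8], [-0.9, -0.23, 0.11, 0.0, 0.0, 0.81], [-0.93, -0.11, 0.12, 0.0, 0.0, 0.8], [-0.93, 0.02, 0.11, 0.0, 0.0, 0.8], [-0.92, 0.16, 0.11, 0.0, 0.0, 0.8], [-0.9, 0.28, 0.11, 0.0, 0.0, 0.81], [-0.84, 0.4, 0.11, 0.0, 0.0, 0.8]]
[[-0.78, 0.51, 0.11, 0.0, 0.0, 0.8], [-0.7, 0.62, 0.12, 0.0, 0.0, 0.8], [-0.6, 0.71, 0.11, 0.0, 0.0, 0.81], [-0.5, 0.79, 0.11, 0.0, 0.0, 0.8], [-0.39, 0.85, 0.11, 0.0, 0.0, 0.8], [-0.26, 0.9, 0.11, 0.0, 0.0, 0.8], [-0.14, 0.93, 0.11, 0.0, 0.0, 0.8], [0.0, 0.93, 0.12, 0.0, 0.0, 0.81]]
```

Things that could be mistaken (top picture): for the dish, the pinkish one in the carrier seat (293,177), a tan one lying loose (82,230), purple (200,222) and (326,236), and blue (231,238) and (284,237). The only white carrier is at (288,163), inside the guard. I choose the carrier inside the guard with its frame window at (280,148). The close crops confirm it.

Emit:
send_rows(increments=[[[-0.8,-0.48,0.11,0,0,0.8],[-0.87,-0.36,0.11,0,0,0.8],[-0.9,-0.23,0.11,0,0,0.81],[-0.93,-0.11,0.12,0,0,0.8],[-0.93,0.02,0.11,0,0,0.8],[-0.92,0.16,0.11,0,0,0.8],[-0.9,0.28,0.11,0,0,0.81],[-0.84,0.4,0.11,0,0,0.8]]], grip=0.7)

```text
clock: 1.3
eef_pos: [0.417, 0.1597, 0.1948]
tool_rot: [0.69, 0.724, 0.0, 0.0]
ft_force: [0.5, 0.9, 0.1]
grip_width: 0.0258
```

Emit:
send_rows(increments=[[[-0.78,0.51,0.11,0,0,0.8],[-0.7,0.62,0.12,0,0,0.8],[-0.6,0.71,0.11,0,0,0.81],[-0.5,0.79,0.11,0,0,0.8],[-0.39,0.85,0.11,0,0,0.8],[-0.26,0.9,0.11,0,0,0.8],[-0.14,0.93,0.11,0,0,0.8],[0,0.93,0.12,0,0,0.81]]])

```text
clock: 2.3
eef_pos: [0.6398, -0.1403, 0.1495]
tool_rot: [0.969, 0.247, 0.0, -0.0]
ft_force: [0.3, -0.2, -0.0]
grip_width: 0.0256
```

Emit:
send_rows(increments=[[[0,0,0,0,0,0],[0,0,0,0,0,0]]])

```text
clock: 2.55
eef_pos: [0.6384, -0.1386, 0.1492]
tool_rot: [0.968, 0.25, -0.001, -0.001]
ft_force: [-0.4, 0.7, 1.0]
grip_width: 0.0257
```

```bash
python3 - <<'E'
from h import *
o=get_obs();c=camera("wrist");print(o["eef_pos"],yaw(o),o["grip_width"],o["joint_pos"],o["clock"],c["mount"])
T=wristT(c,o)
im=cv2.resize(c["color"],None,fx=1.5,fy=1.5)
w=np.r_[g2w(72,8),.024]
for P in ([*g2w(72,8),.024],[*g2w(0,60),.04],[*g2w(0,-60),.04],[*g2w(72,-82),.023]): 
    q=proj(c,P,T)[0]*1.5; print(q); cv2.circle(im,tuple(int(v) for v in q),5,(255,0,0),2)
cv2.imwrite("pics/w1.png",im[:,:,::-1])
E
```

```text
[ 0.63840586 -0.13864864  0.14922359] -61.10179691086264 0.02572144242697968 [-2.14034015e-01  5.94538682e-01  3.07255675e-01  1.28514661e+00
  3.88276316e-04  2.42318886e+00] 2.55 [[-2.97012559e-04 -9.50746829e-01 -3.09968351e-01  8.06637750e-02]
 [ 9.99999914e-01 -1.92569543e-04 -3.67546074e-04 -9.97695543e-04]
 [ 2.89752800e-04 -3.09968433e-01  9.50746805e-01 -1.34369451e-01]
 [ 0.00000000e+00  0.00000000e+00  0.00000000e+00  1.00000000e+00]]
[378.1289077  278.74453757]
[244.91558445 194.091373  ]
[261.00092136 390.43698096]
[376.87058254 406.59047549]
```

View pics/w1.png

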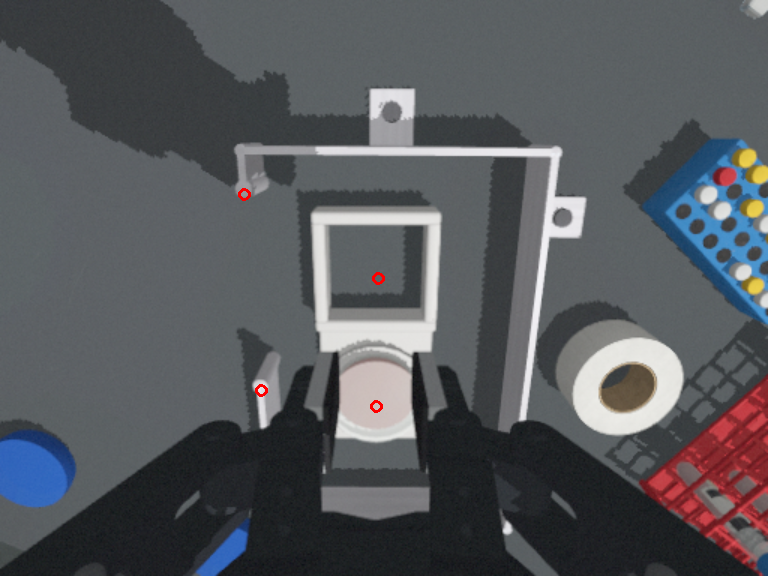

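```bash
python3 - <<'E'
from h import *
im=cv2.imread("pics/w1.png")[190:345,295:460]
cv2.imwrite("pics/w1c.png",cv2.resize(im,None,fx=3.6,fy=3.6,interpolation=cv2.INTER_CUBIC))
E
```

```text
(no output)
```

View pics/w1c.png

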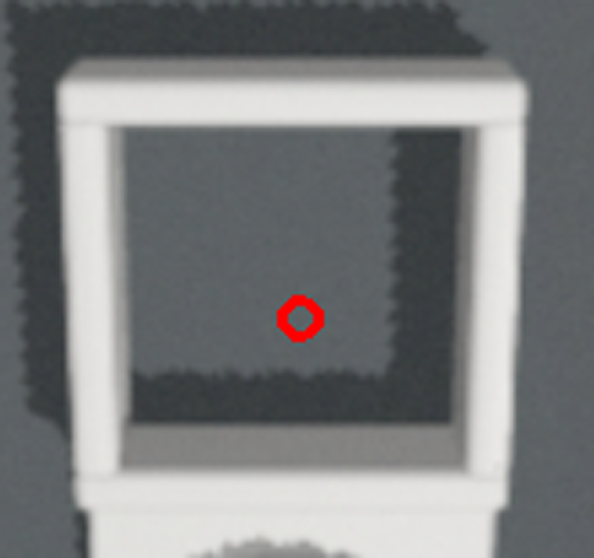

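```bash
python3 - <<'E'
from h import *
o=get_obs();c=camera("wrist");T=wristT(c,o)
f=lambda a:(np.array(a,float)/3.6+[295,190])/1.5
Q=ray(c,f([[57,85],[527,85],[507,508],[77,508]]),.024,T)[:,:2]
I=ray(c,f([[108,122],[480,122],[470,472],[120,472]]),.024,T)[:,:2]
for q in(Q,I):
    print(q.mean(0),w2g(q.mean(0)),[round(1e3*np.linalg.norm(q[i]-q[i-1]),1) for i in range(4)])
    e=q[0]+q[1]-q[2]-q[3]; print("heading",np.degrees(np.arctan2(-e[1],-e[0])))
    e=q[1]+q[2]-q[0]-q[3]; print("headingy",np.degrees(np.arctan2(e[1],e[0])))
E
```

```text
[ 0.64021899 -0.13660215] [70.36153716 10.59969419] [np.float64(74.0), np.float64(75.6), np.float64(74.0), np.float64(75.2)]
heading -151.0280381186436
headingy -61.056719437952
[ 0.64077522 -0.13677916] [70.78236511 11.00420077] [np.float64(61.2), np.float64(60.2), np.float64(61.2), np.float64(60.8)]
heading -150.84364943470226
headingy -61.056747131789024
```

```bash
python3 - <<'E'
from h import *
o=get_obs();print(o["eef_pos"])
s=[*o["eef_pos"],yaw(o)]
b=[.6405,-.1367,.06,-61.0]; d=[.6405,-.1367,.014,-61.0]
print(rows(interp(s,b,3)+interp(b,d,5)))
E
```

```text
[ 0.63847222 -0.13783915  0.15012526]
[[0.02, 0.0, 0.6, 0.0, 0.0, 0.0], [0.01, 0.0, 0.6, 0.0, 0.0, 0.0], [0.02, 0.0, 0.6, 0.0, 0.0, 0.0], [0.0, 0.0, 0.19, 0.0, 0.0, 0.0], [0.0, 0.0, 0.18, 0.0, 0.0, 0.0], [0.0, 0.0, 0.18, 0.0, 0.0, 0.0], [0.0, 0.0, 0.19, 0.0, 0.0, 0.0], [0.0, 0.0, 0.18, 0.0, 0.0, 0.0]]
```

Emit:
send_rows(increments=[[[0.02,0,0.6,0,0,0],[0.01,0,0.6,0,0,0],[0.02,0,0.6,0,0,0],[0,0,0,0,0,0]]], grip=0.76)

```text
clock: 3.15
eef_pos: [0.6387, -0.1359, 0.0577]
tool_rot: [0.968, 0.25, -0.003, -0.001]
ft_force: [-0.1, -0.4, 0.5]
grip_width: 0.0205
```

Emit:
send_rows(increments=[[[0,0,0.19,0,0,0],[0,0,0.18,0,0,0],[0,0,0.18,0,0,0],[0,0,0.19,0,0,0],[0,0,0.14,0,0,0],[0,0,0,0,0,0]]])

```text
clock: 3.9
eef_pos: [0.6405, -0.1376, 0.0148]
tool_rot: [0.968, 0.249, -0.001, -0.0]
ft_force: [-0.3, -0.7, 0.3]
grip_width: 0.02
```

```bash
python3 - <<'E'
from h import *
o=get_obs();print(o["eef_pos"],yaw(o),o["grip_width"],o["ft_force"],o["ft_torque"])
c=camera("wrist");save(c["color"],"w2.png",None,1.5)
E
```

```text
[ 0.64051848 -0.13762111  0.01476469] -61.138334367987305 0.0200449401992079 [-0.259058  -0.7357815  0.2784751] [ 0.02243543 -0.05922699  0.04705202]
```

View pics/w2.png

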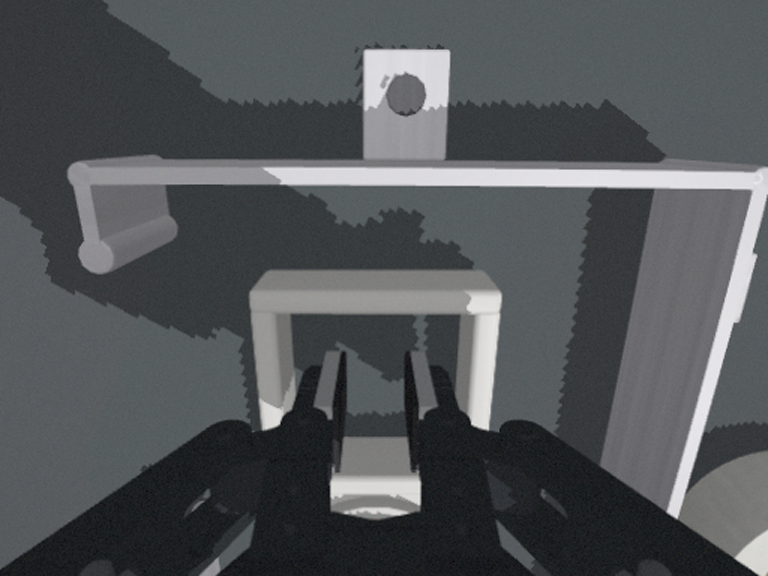

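Emit:
send_rows(increments=[[[0,0,0,0,0,0],[0,0,0,0,0,0]]], grip=0.69)

```text
clock: 4.2
eef_pos: [0.6415, -0.1378, 0.0163]
tool_rot: [0.968, 0.249, 0.0, 0.0]
ft_force: [-0.1, -0.7, 0.7]
grip_width: 0.0265
```

Emit:
send_rows(increments=[[[0,0,0,0,0,0],[0,0,0,0,0,0]]], grip=0.665)

```text
clock: 4.45
eef_pos: [0.6413, -0.1377, 0.016]
tool_rot: [0.968, 0.249, 0.0, 0.0]
ft_force: [0.1, -1.0, -0.5]
grip_width: 0.0284
```

Emit:
send_rows(increments=[[[0,0,0,0,0,0],[0,0,0,0,0,0]]], grip=0.652)

```text
clock: 4.7
eef_pos: [0.6412, -0.1377, 0.0158]
tool_rot: [0.968, 0.249, -0.0, 0.0]
ft_force: [-1.1, 0.8, -0.1]
grip_width: 0.0298
```

```bash
python3 - <<'E'
from h import *
c=camera("wrist");save(c["color"],"w3.png",(140,160,360,320),3.5)
E
```

```text
(no output)
```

View pics/w3.png

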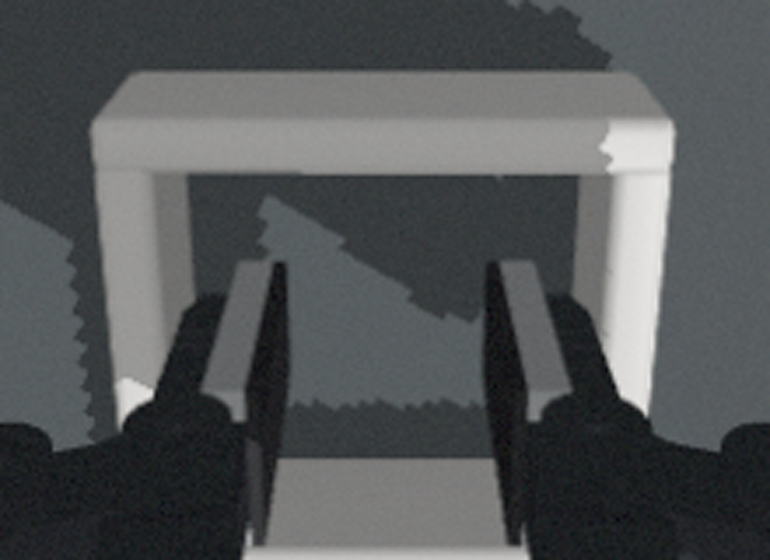

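```bash
cat >> h.py <<'E'
_a=np.radians(GA); GT=GT+.003*np.array([-np.sin(_a),np.cos(_a)])
OFF=65
def toolpose(x,y,th,z=.0155):
    t=np.radians(th);p=g2w(x-OFF*np.cos(t),y-OFF*np.sin(t));return [*p,z,GA+th+90]
E
cat > wp.py <<'E'
from h import *
from plan import clr
K=np.array([(70.5,-37.5,-89.5),(68,-39,-67.5),(63,-36,-54),(60,-30,-42),(59,-28,-30),(57,-22,-20),(53,-11,-10),(50,-3,-3),(46,0,0),(-115,0,0)])
def path(step=4.5):
    out=[]
    for a,b in zip(K[:-1],K[1:]):
        n=int(np.ceil(max(abs(b[2]-a[2])/step,np.linalg.norm(b[:2]-a[:2])/10)))
        out+=interp(a,b,n)
    return out
if __name__=="__main__":
    P=path();W=[toolpose(*p) for p in P]
    o=get_obs();print(o["eef_pos"],yaw(o),toolpose(*K[0]))
    pre=interp([*o["eef_pos"][:2],.0155,yaw(o)],toolpose(*K[0]),4)
    print("pre",rows(pre,[*o["eef_pos"][:2],.0155,yaw(o)]))
    prev=np.array(toolpose(*K[0])[:2]);r=rows(W,toolpose(*K[0]))
    for i,(p,w,q) in enumerate(zip(P,W,r)): print(i,p.round(1),round(clr(*p),1),q)
E
python3 wp.py
```

```text
[ 0.64116186 -0.13772658  0.0157903 ] -61.135452573861244 [np.float64(0.657504406241802), np.float64(-0.12673695906311058), 0.0155, np.float64(-61.02000000000001)]
pre [[0.1, -0.01, 0.0, 0.0, 0.0, 0.0], [0.1, -0.01, 0.0, 0.0, 0.0, -0.01], [0.09, -0.01, 0.0, 0.0, 0.0, 0.0], [0.1, 0.0, 0.0, 0.0, 0.0, 0.0]]
0 [ 70.  -37.8 -85.1] 25.4 [-0.01, -0.11, 0.0, 0.0, 0.0, -0.44]
1 [ 69.5 -38.1 -80.7] 23.2 [-0.01, -0.11, 0.0, 0.0, 0.0, -0.44]
2 [ 69.  -38.4 -76.3] 23.5 [-0.01, -0.11, 0.0, 0.0, 0.0, -0.44]
3 [ 68.5 -38.7 -71.9] 25.1 [0.0, -0.11, 0.0, 0.0, 0.0, -0.44]
4 [ 68.  -39.  -67.5] 24.9 [-0.01, -0.11, 0.0, 0.0, 0.0, -0.44]
5 [ 66.3 -38.  -63. ] 23.9 [0.03, -0.13, 0.0, 0.0, 0.0, -0.45]
6 [ 64.7 -37.  -58.5] 22.0 [0.03, -0.12, 0.0, 0.0, 0.0, -0.45]
7 [ 63. -36. -54.] 19.9 [0.03, -0.12, 0.0, 0.0, 0.0, -0.45]
8 [ 62. -34. -50.] 18.0 [0.04, -0.08, 0.0, 0.0, 0.0, -0.4]
9 [ 61. -32. -46.] 16.4 [0.04, -0.08, 0.0, 0.0, 0.0, -0.4]
10 [ 60. -30. -42.] 15.3 [0.04, -0.08, 0.0, 0.0, 0.0, -0.4]
11 [ 59.7 -29.3 -38. ] 13.0 [0.01, -0.09, 0.0, 0.0, 0.0, -0.4]
12 [ 59.3 -28.7 -34. ] 10.0 [0.01, -0.08, 0.0, 0.
[... 928 characters left out ...]
 17.0 [0.19, 0.0, 0.0, 0.0, 0.0, 0.0]
29 [-20.3   0.    0. ] 17.0 [0.19, 0.0, 0.0, 0.0, 0.0, 0.0]
30 [-29.8   0.    0. ] 17.0 [0.19, 0.0, 0.0, 0.0, 0.0, 0.0]
31 [-39.2   0.    0. ] 17.0 [0.19, 0.0, 0.0, 0.0, 0.0, 0.0]
32 [-48.7   0.    0. ] 17.0 [0.19, 0.0, 0.0, 0.0, 0.0, 0.0]
33 [-58.2   0.    0. ] 17.0 [0.19, 0.0, 0.0, 0.0, 0.0, 0.0]
34 [-67.6   0.    0. ] 17.0 [0.19, 0.0, 0.0, 0.0, 0.0, 0.0]
35 [-77.1   0.    0. ] 17.0 [0.19, 0.0, 0.0, 0.0, 0.0, 0.0]
36 [-86.6   0.    0. ] 17.2 [0.19, 0.0, 0.0, 0.0, 0.0, 0.0]
37 [-96.1   0.    0. ] 20.1 [0.18, 0.0, 0.0, 0.0, 0.0, 0.0]
38 [-105.5    0.     0. ] 25.8 [0.19, 0.0, 0.0, 0.0, 0.0, 0.0]
39 [-115.    0.    0.] 33.0 [0.19, 0.0, 0.0, 0.0, 0.0, 0.0]
```

Emit:
send_rows(increments=[[[0.1,0,0,0,0,0],[0.1,0,0,0,0,0],[0.1,0,0,0,0,0],[0.08,0,0,0,0,0]]])

```text
clock: 5.25
eef_pos: [0.6573, -0.1288, 0.0158]
tool_rot: [0.968, 0.249, -0.001, 0.0]
ft_force: [-5.3, -2.2, 4.2]
grip_width: 0.0297
```

Emit:
send_rows(increments=[[[0,-0.11,0,0,0,-0.44],[0,-0.11,0,0,0,-0.44],[0,-0.11,0,0,0,-0.44],[0,-0.11,0,0,0,-0.44],[0,0,0,0,0,0]]])

```text
clock: 5.88
eef_pos: [0.6452, -0.1104, 0.0159]
tool_rot: [0.919, 0.394, 0.0, 0.0]
ft_force: [0.0, 0.7, -0.2]
grip_width: 0.0295
```

```bash
python3 - <<'E'
from h import *
o=get_obs();print(o["eef_pos"],yaw(o),yaw(o)-GA-90,w2g(o["eef_pos"][:2]),o["grip_width"],o["ft_force"])
c=camera("wrist");save(c["color"],"w4.png",None,1.5)
c=camera("side");save(c["color"],"s4.png",(230,130,360,260),4.5)
E
```

```text
[ 0.64522458 -0.11044964  0.01588927] -43.5648633978597 -72.0448633978597 [49.76083193 24.4703947 ] 0.02954500825824988 [ 0.03597126  0.72247232 -0.16541572]
```

View pics/w4.png

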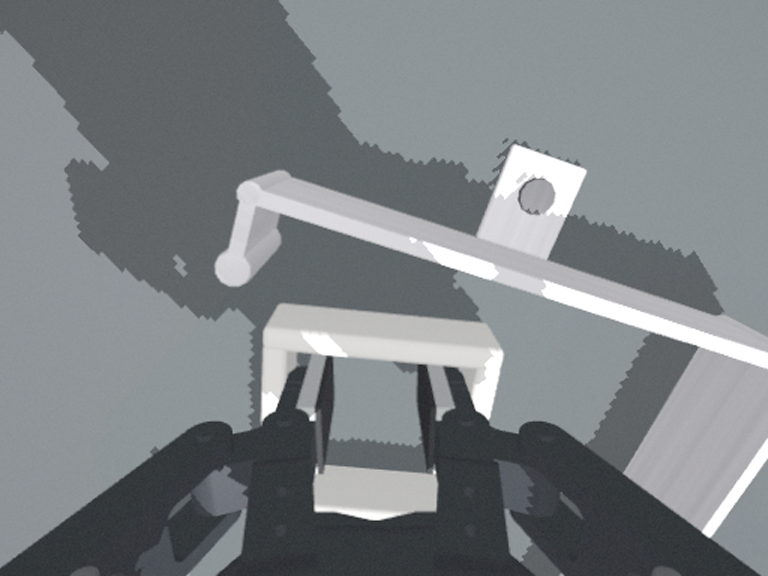

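View pics/s4.png

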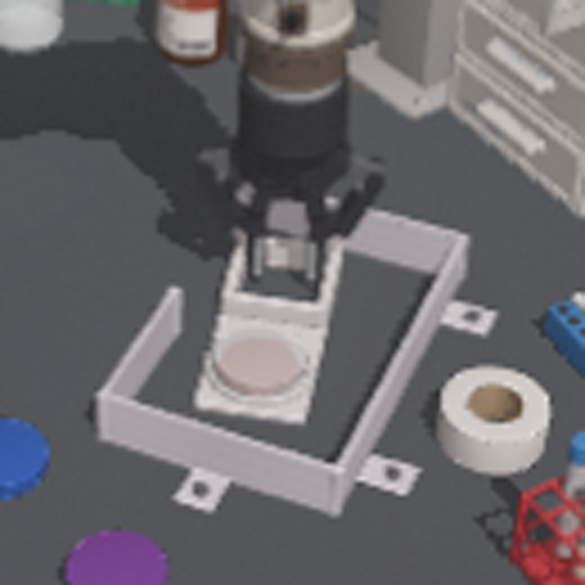

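Emit:
send_rows(increments=[[[0,-0.11,0,0,0,-0.44],[0.03,-0.13,0,0,0,-0.45],[0.03,-0.12,0,0,0,-0.45],[0.03,-0.12,0,0,0,-0.45],[0.04,-0.08,0,0,0,-0.4],[0.04,-0.08,0,0,0,-0.4],[0.04,-0.08,0,0,0,-0.4],[0,0,0,0,0,0]]])

```text
clock: 6.98
eef_pos: [0.6194, -0.0829, 0.0158]
tool_rot: [0.787, 0.618, -0.0, -0.0]
ft_force: [-1.1, -0.7, 0.3]
grip_width: 0.0296
```

```bash
python3 - <<'E'
from h import *
o=get_obs();print(o["eef_pos"],yaw(o),yaw(o)-GA-90,w2g(o["eef_pos"][:2]),o["grip_width"],o["ft_force"])
print(toolpose(60,-30,-42))
c=camera("wrist");save(c["color"],"w5.png",None,1.5)
c=camera("side");save(c["color"],"s5.png",(230,130,360,260),4.5)
E
```

```text
[ 0.61944995 -0.08285068  0.01584083] -13.728001764428743 -42.208001764428744 [13.21111321 14.97553915] 0.029634514577439736 [-1.05718194 -0.69103592  0.3261224 ]
[np.float64(0.617424570357012), np.float64(-0.08222527595485615), 0.0155, -13.52000000000001]
```

View pics/w5.png

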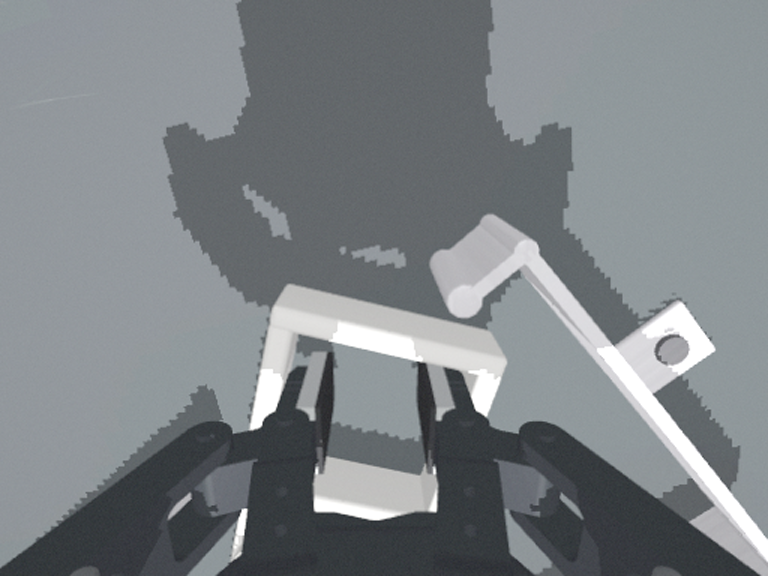

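View pics/s5.png

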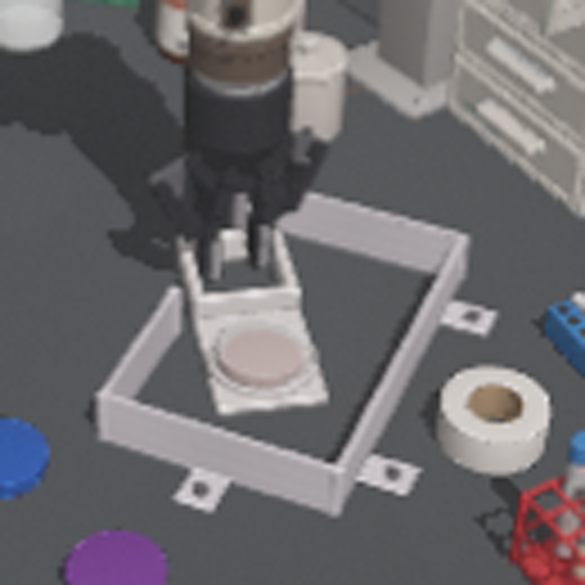

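```bash
python3 - <<'E'
from h import *
im=cv2.imread("pics/w5.png")[270:440,230:530]
cv2.imwrite("pics/w5c.png",cv2.resize(im,None,fx=2.6,fy=2.6,interpolation=cv2.INTER_CUBIC))
E
```

```text
(no output)
```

View pics/w5c.png

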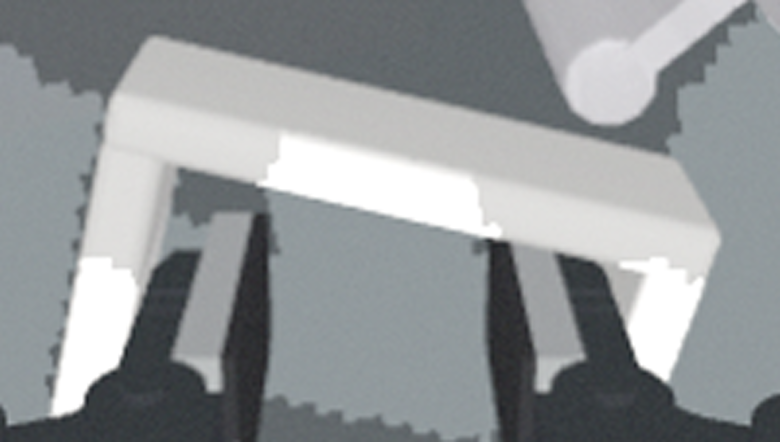

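```bash
cat >> h.py <<'E'
def carr_from_front(px_b_left,px_right,c,T):
    """outer top edge of -x wall; left/right in wrist image -> centre (guard mm), heading (guard deg)"""
    q=ray(c,[px_b_left,px_right],.024,T)[:,:2]; e=q[1]-q[0]
    u=e/np.linalg.norm(e); # along carrier own +y (image right = tool +y)
    xax=np.array([u[1],-u[0]]); m=q.mean(0)+xax*.084
    return w2g(m),np.degrees(np.arctan2(xax[1],xax[0]))-GA,np.linalg.norm(e)*1000
E
python3 - <<'E'
from h import *
from plan import clr
o=get_obs();c=camera("wrist");T=wristT(c,o)
f=lambda a:(np.array(a,float)/2.6+[230,270])/1.5
m,h,l=carr_from_front(f([112,95]),f([720,238]),c,T);print(m,h,l,clr(*m,h))
print("lip",w2g(ray(c,[f([612,82])],.04,T)[0,:2]))
E
```

```text
[ 45.33351721 -35.01878599] -56.607203788180676 74.27090086569817 8.598782198093005
lip [-1.02926014 59.80768791]
```

Emit:
send_rows(increments=[[[0,0,0,0,0,0],[0,0,0,0,0,0]]], grip=0.638)

```text
clock: 7.38
eef_pos: [0.6193, -0.0828, 0.0157]
tool_rot: [0.786, 0.618, -0.0, -0.0]
ft_force: [-1.8, -0.8, 1.0]
grip_width: 0.0309
```

Emit:
send_rows(increments=[[[0,0,0,0,0,0],[0,0,0,0,0,0]]], grip=0.625)

```text
clock: 7.62
eef_pos: [0.6194, -0.0829, 0.0156]
tool_rot: [0.786, 0.618, -0.0, -0.0]
ft_force: [-1.4, -2.4, -0.7]
grip_width: 0.0318
```

```bash
python3 - <<'E'
from h import *
o=get_obs();print(w2g(o["eef_pos"][:2]),yaw(o)-GA-90,o["eef_pos"],o["grip_width"],o["ft_force"])
c=camera("wrist");im=cv2.resize(c["color"],None,fx=1.5,fy=1.5)[270:440,230:530]
save(im,"w6c.png",None,2.6)
E
```

```text
[13.2010561  14.88544205] -42.134159143284485 [ 0.61936596 -0.0828848   0.01562134] 0.031781591511688696 [-1.44636971 -2.41218243 -0.72498278]
```

View pics/w6c.png

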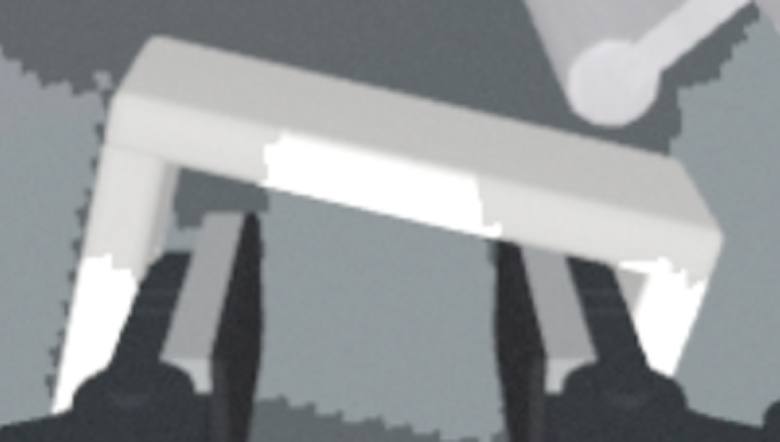

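Emit:
send_rows(increments=[[[0,0,0,0,0,0],[0,0,0,0,0,0]]], grip=0.605)

```text
clock: 7.92
eef_pos: [0.6193, -0.0825, 0.0155]
tool_rot: [0.786, 0.618, -0.0, -0.0]
ft_force: [-1.5, -0.2, -1.8]
grip_width: 0.0333
```

Emit:
send_rows(increments=[[[0,0,0,0,0,0],[0,0,0,0,0,0]]], grip=0.59)

```text
clock: 8.18
eef_pos: [0.6194, -0.0824, 0.0156]
tool_rot: [0.786, 0.618, -0.0, -0.0]
ft_force: [-1.4, 1.3, -2.2]
grip_width: 0.0342
```

```bash
python3 - <<'E'
from h import *
o=get_obs();print(w2g(o["eef_pos"][:2]),yaw(o)-GA-90,o["eef_pos"],o["grip_width"],o["ft_force"])
c=camera("wrist");im=cv2.resize(c["color"],None,fx=1.5,fy=1.5)[270:440,230:530]
save(im,"w7c.png",None,2.6)
E
```

```text
[12.82343688 15.15391601] -42.10773550664662 [ 0.61942188 -0.08242486  0.01561   ] 0.03415041565066045 [-1.35499265  1.32998042 -2.24694492]
```

View pics/w7c.png

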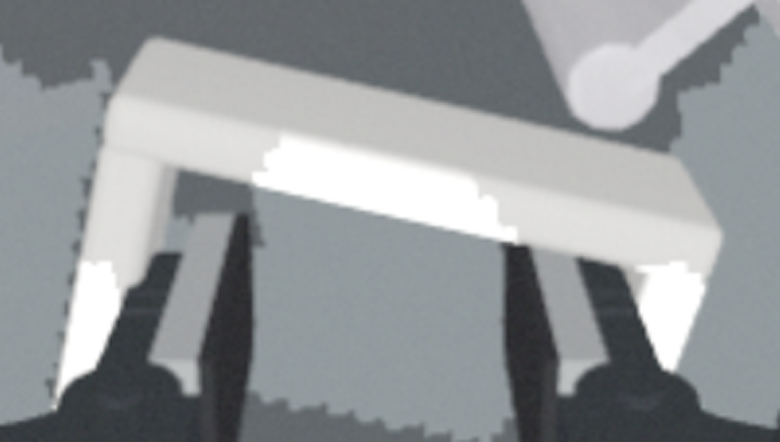

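Emit:
send_rows(increments=[[[0,0,0,0,0,0],[0,0,0,0,0,0]]], grip=0.63)

```text
clock: 8.48
eef_pos: [0.62, -0.0827, 0.016]
tool_rot: [0.786, 0.618, 0.0, 0.0]
ft_force: [0.1, -0.3, -1.1]
grip_width: 0.0316
```

```bash
sed -i 's/s=(round(72\/h),round(-38\/h),round(-90\/ht))/import sys;a=[float(v) for v in sys.argv[1:4]];s=(round(a[0]\/h),round(a[1]\/h),round(a[2]\/ht))/' plan.py; python3 plan.py 45 -35 -57 | head -25; python3 - <<'E'
from h import *
o=get_obs();print(w2g(o["eef_pos"][:2]),yaw(o)-GA-90,o["eef_pos"],o["grip_width"],o["ft_force"],o["clock"])
E
```

```text
45 -35 -58.5 clr 8.4 win [21.  4.]
50 -35 -58.5 clr 12.7 win [26.  4.]
55 -35 -58.5 clr 17.0 win [31.  4.]
60 -35 -54.0 clr 20.2 win [33.  2.]
60 -35 -49.5 clr 18.9 win [30. -0.]
60 -30 -49.5 clr 18.4 win [30.  5.]
60 -30 -45.0 clr 16.8 win [27.  3.]
60 -30 -40.5 clr 14.4 win [25. -0.]
60 -30 -36.0 clr 12.4 win [23. -3.]
60 -30 -31.5 clr 11.0 win [21. -6.]
60 -30 -27.0 clr 10.9 win [19. -9.]
60 -25 -22.5 clr 10.9 win [18. -7.]
55 -20 -18.0 clr 12.0 win [11. -6.]
55 -15 -13.5 clr 13.6 win [10. -4.]
55 -10 -9.0 clr 15.0 win [10. -3.]
55 -5 -4.5 clr 16.1 win [ 9. -1.]
50 0 0.0 clr 17.0 win [4. 0.]
45 0 0.0 clr 17.0 win [-1.  0.]
40 0 0.0 clr 17.0 win [-6.  0.]
35 0 0.0 clr 17.0 win [-11.   0.]
30 0 0.0 clr 17.0 win [-16.   0.]
25 0 0.0 clr 17.0 win [-21.   0.]
20 0 0.0 clr 17.0 win [-26.   0.]
15 0 0.0 clr 17.0 win [-31.   0.]
10 0 0.0 clr 17.0 win [-36.   0.]
[13.29427371 15.53551898] -42.09826124172996 [ 0.61998182 -0.08265675  0.01601691] 0.031576157292490345 [ 0.13168291 -0.31095236 -1.13061909] 8.475
```

```bash
cat > wp2.py <<'E'
from h import *
from plan import clr
def mk(K,off,lag,yoff=0,step=4.5,mm=8):
    def tp(x,y,th,lg):
        t=np.radians(th);p=g2w(x-off*np.cos(t)-yoff*np.sin(t),y-off*np.sin(t)+yoff*np.cos(t));return [*p,.0158,GA+th+90+lg]
    K=np.array([[*k,lag] if len(k)==3 else k for k in K],float);P=[]
    for a,b in zip(K[:-1],K[1:]):
        n=int(np.ceil(max(abs(b[2]-a[2])/step,np.linalg.norm(b[:2]-a[:2])/mm,abs(b[3]-a[3])/step)));P+=interp(a,b,n)
    r=rows([tp(*p) for p in P],tp(*K[0]))
    o=get_obs();print("start tool",tp(*K[0]),"actual",o["eef_pos"],yaw(o))
    for i,(p,q) in enumerate(zip(P,r)):print(i,p.round(1),round(clr(*p[:3]),1),q)
E
python3 - <<'E'
from wp2 import *
mk([(45.3,-35,-56.6),(56,-29,-55),(59,-30,-45),(60,-29,-32),(57,-22,-20)],59.5,14.4)
E
```

```text
start tool [np.float64(0.6188674447469269), np.float64(-0.0824104581672687), 0.0158, np.float64(-13.720000000000004)] actual [ 0.61998182 -0.08265675  0.01601691] -13.618261241729963
0 [ 50.6 -32.  -55.8  14.4] 14.6 [-0.03, 0.1, 0.0, 0.0, 0.0, -0.08]
1 [ 56.  -29.  -55.   14.4] 16.0 [-0.04, 0.1, 0.0, 0.0, 0.0, -0.08]
2 [ 57.  -29.3 -51.7  14.4] 16.4 [-0.01, -0.06, 0.0, 0.0, 0.0, -0.33]
3 [ 58.  -29.7 -48.3  14.4] 16.5 [0.0, -0.06, 0.0, 0.0, 0.0, -0.34]
4 [ 59.  -30.  -45.   14.4] 16.4 [-0.01, -0.06, 0.0, 0.0, 0.0, -0.33]
5 [ 59.3 -29.7 -40.7  14.4] 14.4 [0.02, -0.08, 0.0, 0.0, 0.0, -0.43]
6 [ 59.7 -29.3 -36.3  14.4] 12.0 [0.02, -0.08, 0.0, 0.0, 0.0, -0.44]
7 [ 60.  -29.  -32.   14.4] 10.2 [0.01, -0.08, 0.0, 0.0, 0.0, -0.43]
8 [ 59.  -26.7 -28.   14.4] 8.9 [0.05, -0.04, 0.0, 0.0, 0.0, -0.4]
9 [ 58.  -24.3 -24.   14.4] 10.8 [0.05, -0.04, 0.0, 0.0, 0.0, -0.4]
10 [ 57.  -22.  -20.   14.4] 12.2 [0.05, -0.04, 0.0, 0.0, 0.0, -0.4]
```

Emit:
send_rows(increments=[[[-0.03,0.1,0,0,0,-0.08],[-0.04,0.1,0,0,0,-0.08],[-0.01,-0.06,0,0,0,-0.33],[0,-0.06,0,0,0,-0.34],[0,-0.06,0,0,0,-0.33],[0,0,0,0,0,0]]])

```text
clock: 9.22
eef_pos: [0.6215, -0.0879, 0.0168]
tool_rot: [0.72, 0.694, 0.001, 0.001]
ft_force: [1.1, 0.4, 0.5]
grip_width: 0.0316
```

```bash
python3 - <<'E'
from h import *
o=get_obs();print(w2g(o["eef_pos"][:2]),yaw(o)-GA-90,o["eef_pos"],o["grip_width"],o["ft_force"])
c=camera("wrist");im=cv2.resize(c["color"],None,fx=1.5,fy=1.5)[250:450,210:550]
save(im,"w8c.png",None,2.3)
E
```

```text
[18.63548183 14.35241137] -30.536740122847483 [ 0.62148885 -0.08791575  0.01677183] 0.03162719450379217 [1.12314839 0.39423166 0.53714629]
```

View pics/w8c.png

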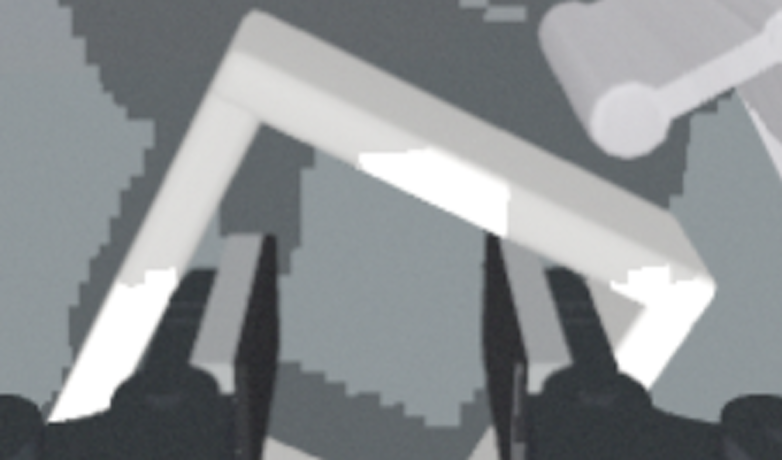

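```bash
python3 - <<'E'
from h import *
from plan import clr
o=get_obs();c=camera("wrist");T=wristT(c,o)
f=lambda a:(np.array(a,float)/2.3+[210,250])/1.5
m,h,l=carr_from_front(f([222,52]),f([714,283]),c,T);print(m,h,l,clr(*m,h))
t=np.radians(h)
for d in(-80,-84,-108):print(d,m+d*np.array([np.cos(t),np.sin(t)]))
E
```

```text
[ 47.74976636 -31.19161387] -57.29022631198648 74.58204014299865 12.745129120654141
-80 [ 4.51905755 36.12187524]
-84 [ 2.35752211 39.48754969]
-108 [-10.61169053  59.68159643]
```

Emit:
send_rows(increments=[[[0,0,0,0,0,0],[0,0,0,0,0,0]]], grip=0.78)

```text
clock: 9.57
eef_pos: [0.619, -0.0875, 0.0155]
tool_rot: [0.72, 0.694, -0.0, -0.0]
ft_force: [0.5, -0.2, 0.4]
grip_width: 0.0188
```

Emit:
send_rows(increments=[[[0,0,-0.3,0,0,0],[0,0,-0.5,0,0,0],[0,0,-0.5,0,0,0],[0,0,-0.5,0,0,0],[0,0,-0.5,0,0,0],[0,0,-0.5,0,0,0],[0,0,0,0,0,0],[0,0,0,0,0,0]]], grip=0.65)

```text
clock: 10.58
eef_pos: [0.619, -0.0874, 0.1553]
tool_rot: [0.72, 0.694, -0.0, -0.0]
ft_force: [-0.1, 0.1, 0.2]
grip_width: 0.03
```

```bash
python3 - <<'E'
from h import *
o=get_obs();print(w2g(o["eef_pos"][:2]),yaw(o)-GA-90,o["eef_pos"],o["grip_width"],o["ft_force"])
c=camera("wrist");im=cv2.resize(c["color"],None,fx=1.5,fy=1.5)
save(im,"w9.png",None,1)
save(im,"w9c.png",(280,150,500,340),3)
E
```

```text
[17.04692294 12.43738881] -30.51588761588267 [ 0.61904807 -0.08743262  0.15534887] 0.029971573993481992 [-0.05677732  0.06055987  0.20018123]
```

View pics/w9.png

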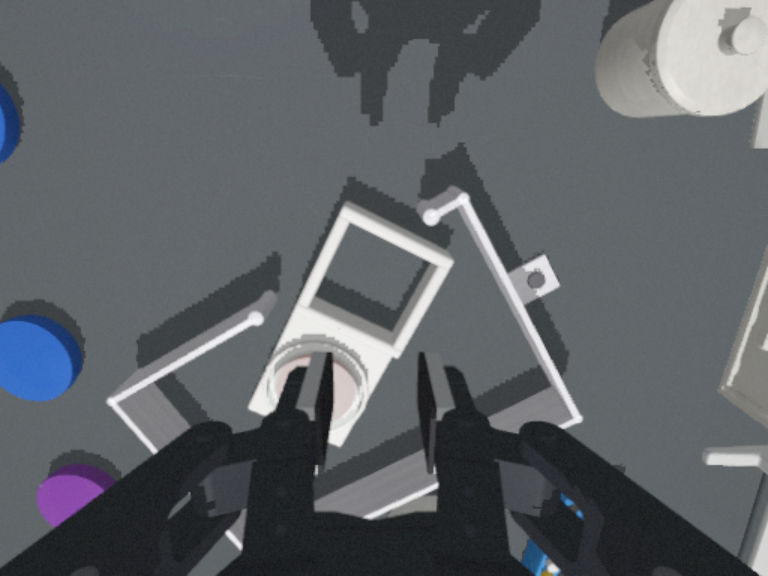

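View pics/w9c.png

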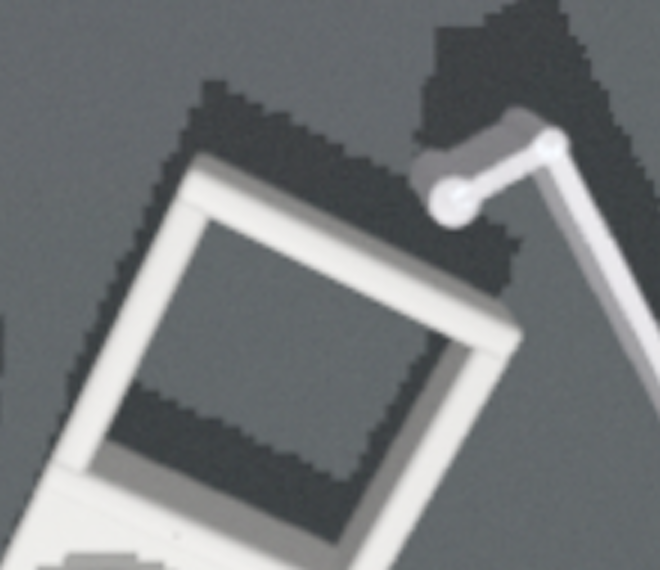

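```bash
python3 - <<'E'
from h import *
from plan import clr
o=get_obs();c=camera("wrist");T=wristT(c,o)
f=lambda a:(np.array(a,float)/3+[280,150])/1.5
m,h,l=carr_from_front(f([190,170]),f([522,338]),c,T);print(m,h,l,clr(*m,h))
print("lip",[w2g(q) for q in ray(c,[f([455,203]),f([552,145]),np.array([256,319])/1.5],.04,T)[:,:2]])
t=np.radians(h);loc=lambda x,y:m+np.array([x*np.cos(t)-y*np.sin(t),x*np.sin(t)+y*np.cos(t)])
print("grip",loc(-80,-13),g2w(*loc(-80,-13)),"yaw",GA+h+180)
s=[*o["eef_pos"],yaw(o)];b=[*g2w(*loc(-80,-13)),.10,GA+h+180]
print(rows(interp(s,b,8)))
E
```

```text
[ 47.13320223 -32.53169064] -57.510271359559674 74.97149161454003 11.510837443332974
lip [array([-0.90060414, 59.41784264]), array([-1.28393982, 79.80212886]), array([ -0.71834154, -59.95199052])]
grip [-6.80401102 27.96440036] [ 0.62132269 -0.05906395] yaw 60.96972864044032
[[0.07, 0.01, 0.13, -0.02, 0.0, -0.79], [0.07, 0.01, 0.14, 0.01, 0.0, -0.79], [0.07, 0.02, 0.13, 0.0, 0.0, -0.78], [0.06, 0.04, 0.14, 0.0, 0.0, -0.79], [0.06, 0.04, 0.14, 0.0, 0.0, -0.79], [0.05, 0.05, 0.13, 0.0, 0.0, -0.79], [0.05, 0.05, 0.14, 0.0, 0.0, -0.78], [0.04, 0.06, 0.14, 0.0, -0.01, -0.79]]
```

Emit:
send_rows(increments=[[[0.07,0.01,0.13,0,0,-0.79],[0.07,0.01,0.14,0,0,-0.79],[0.07,0.02,0.13,0,0,-0.78],[0.06,0.04,0.14,0,0,-0.79],[0.06,0.04,0.14,0,0,-0.79],[0.05,0.05,0.13,0,0,-0.79],[0.05,0.05,0.14,0,0,-0.78],[0.04,0.06,0.14,0,0,-0.79]]])

```text
clock: 11.68
eef_pos: [0.6212, -0.0589, 0.0995]
tool_rot: [0.249, 0.969, -0.0, -0.001]
ft_force: [0.2, -0.3, 0.4]
grip_width: 0.0302
```

Emit:
send_rows(increments=[[[0,0,0,0,0,0],[0,0,0,0,0,0]]])

```text
clock: 11.92
eef_pos: [0.6218, -0.0592, 0.1008]
tool_rot: [0.252, 0.968, -0.0, -0.001]
ft_force: [-0.5, 0.2, -0.2]
grip_width: 0.0302
```

```bash
python3 - <<'E'
from h import *
o=get_obs();print(w2g(o["eef_pos"][:2]),yaw(o),o["eef_pos"],o["grip_width"],o["ft_force"],o["joint_pos"])
c=camera("wrist");T=wristT(c,o);im=cv2.resize(c["color"],None,fx=1.5,fy=1.5)
# mark expected vertical landing point of TCP & finger outlines at z=.024
Rt=R.from_quat(o["tool_rot"])
for dy in(-.030,-.0155,0,.0155,.030):
  for dx in(-.011,.011):
    P=o["eef_pos"]+Rt.apply([dx,dy,0]);P[2]=.024
    q=proj(c,P,T)[0]*1.5;cv2.circle(im,tuple(int(v) for v in q),3,(255,0,0),-1)
save(im,"w10.png",None,1)
E
```

```text
[-6.47717503 28.3580683 ] 60.85740163099912 [ 0.62182457 -0.05916351  0.10081416] 0.03024946523133796 [-0.53393657  0.24753987 -0.15588537] [-9.48182697e-02  5.71484478e-01  1.35884071e-01  1.13622716e+00
 -8.70870961e-05  4.13816294e-01]
```

View pics/w10.png

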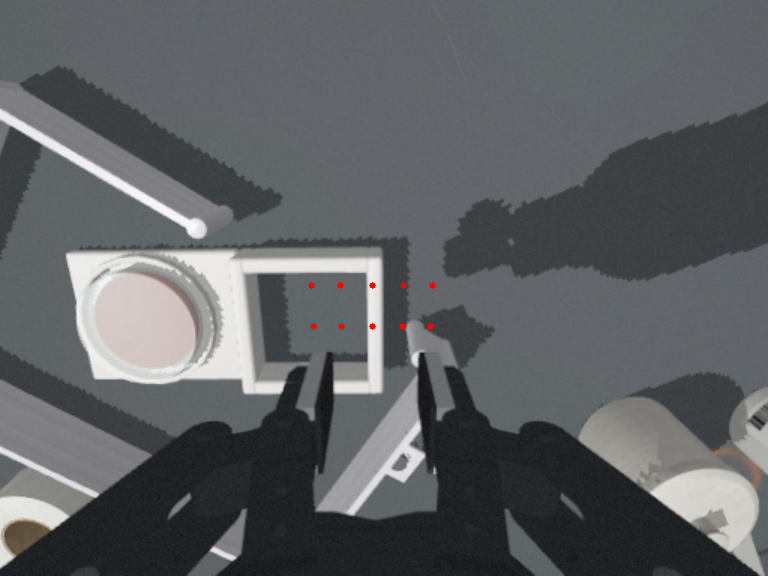

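Emit:
send_rows(increments=[[[0.04,0.02,0.4,0,0,0],[0,0,0.4,0,0,0],[0,0,0.2,0,0,0],[0,0,0.2,0,0,0],[0,0,0.2,0,0,0]]])

```text
clock: 12.6
eef_pos: [0.6214, -0.0574, 0.0313]
tool_rot: [0.251, 0.968, 0.0, 0.001]
ft_force: [-1.2, -0.6, -0.9]
grip_width: 0.0299
```

Emit:
send_rows(increments=[[[0,0,0.1,0,0,0],[0,0,0.1,0,0,0],[0,0,0.08,0,0,0],[0,0,0,0,0,0]]])

```text
clock: 13.1
eef_pos: [0.6207, -0.0573, 0.0171]
tool_rot: [0.251, 0.968, -0.0, -0.0]
ft_force: [-0.6, 0.5, -0.7]
grip_width: 0.0299
```

```bash
python3 - <<'E'
from h import *
o=get_obs();print(w2g(o["eef_pos"][:2]),yaw(o),o["eef_pos"],o["grip_width"],o["ft_force"])
c=camera("wrist");im=cv2.resize(c["color"],None,fx=1.5,fy=1.5)
save(im,"w11.png",None,1)
E
```

```text
[-8.70210673 28.24640937] 60.96376887033275 [ 0.62066547 -0.05726108  0.01705619] 0.029905363906386956 [-0.58002333  0.49599516 -0.67598239]
```

View pics/w11.png

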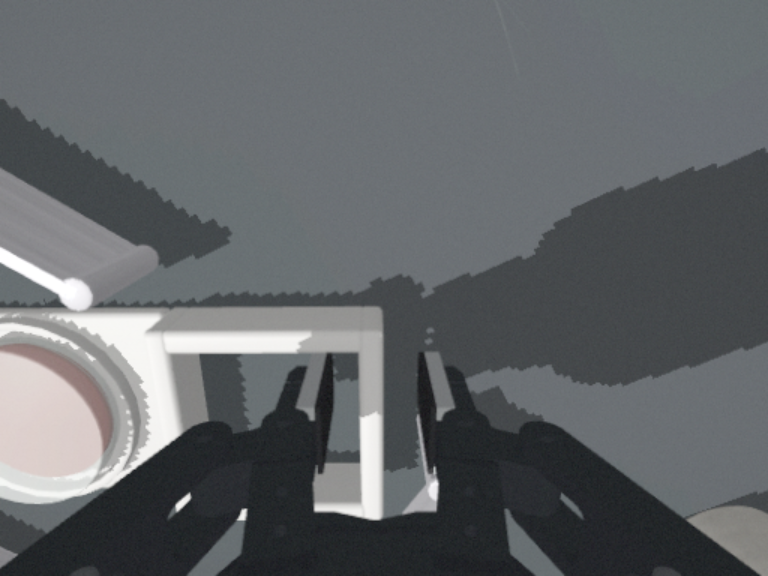

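Emit:
send_rows(increments=[[[0,0,0,0,0,0],[0,0,0,0,0,0],[0,0,0,0,0,0],[0,0,0,0,0,0]]], grip=0.95)

```text
clock: 13.65
eef_pos: [0.6212, -0.0575, 0.0178]
tool_rot: [0.251, 0.968, -0.0, 0.0]
ft_force: [-0.8, -0.1, 3.5]
grip_width: 0.0065
```

```bash
python3 - <<'E'
from h import *
o=get_obs();print(w2g(o["eef_pos"][:2]),yaw(o),yaw(o)-GA-180,o["eef_pos"],o["grip_width"],o["ft_force"],o["ft_torque"])
c=camera("wrist");im=cv2.resize(c["color"],None,fx=1.5,fy=1.5)
save(im,"w12.png",None,1)
E
```

```text
[-8.21954956 28.55774081] 60.95875753515642 -57.52124246484357 [ 0.62116923 -0.05753678  0.01782084] 0.006535398406118563 [-0.8453206  -0.09020731  3.4988799 ] [-0.22627977  0.17431205  0.03590611]
```

View pics/w12.png

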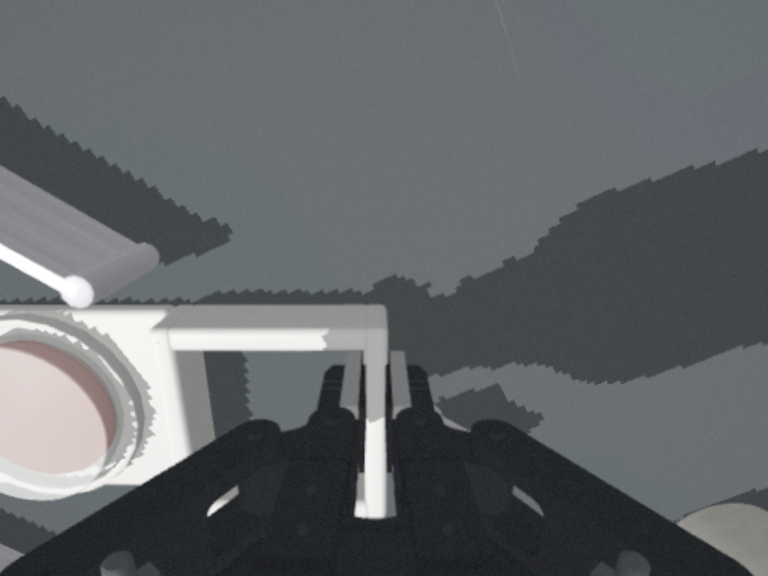

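```bash
cat > wp3.py <<'E'
from h import *
import plan
from plan import clr
def fclr(x,y,th):
    t=np.radians(th);Rm=np.array([[np.cos(t),-np.sin(t)],[np.sin(t),np.cos(t)]])
    l=(plan.O[:,:2]-[x,y])@Rm; d=np.abs(l-[-81,-14])-[20,13]
    return (np.linalg.norm(np.maximum(d,0),axis=-1)+np.minimum(d.max(-1),0)-plan.O[:,2]).min()
def go(K,lx,ly,step=4,mm=8,z=.0172):
    K=np.array(K,float);P=[]
    def tp(x,y,th):
        t=np.radians(th);return [*g2w(x+lx*np.cos(t)-ly*np.sin(t),y+lx*np.sin(t)+ly*np.cos(t)),z,GA+th+180]
    for a,b in zip(K[:-1],K[1:]):
        n=int(np.ceil(max(abs(b[2]-a[2])/step,np.linalg.norm(b[:2]-a[:2])/mm)));P+=interp(a,b,n)
    r=rows([tp(*p) for p in P],tp(*K[0]))
    o=get_obs();print("start",np.round(tp(*K[0]),4),o["eef_pos"],yaw(o))
    for i,(p,q) in enumerate(zip(P,r)):print(i,p.round(1),round(clr(*p),1),round(fclr(*p),1),q)
E
python3 - <<'E'
from wp3 import *
go([(47.1,-32.5,-57.5),(56,-31,-55),(60,-31,-43),(60.5,-30,-32),(59,-26,-24),(56,-18,-15),(53,-8,-7),(48,0,0),(-115,0,0)],-81,-14)
E
```

```text
start [ 6.209e-01 -5.770e-02  1.720e-02  6.098e+01] [ 0.62113158 -0.05753157  0.0177974 ] 60.9577067640035
0 [ 51.6 -31.8 -56.2] 15.6 4.9 [-0.05, -0.04, 0.0, 0.0, 0.0, -0.13]
1 [ 56. -31. -55.] 17.7 4.3 [-0.04, -0.05, 0.0, 0.0, 0.0, -0.12]
2 [ 57.3 -31.  -51. ] 17.8 9.9 [0.09, -0.03, 0.0, 0.0, 0.0, -0.4]
3 [ 58.7 -31.  -47. ] 17.6 15.9 [0.09, -0.04, 0.0, 0.0, 0.0, -0.4]
4 [ 60. -31. -43.] 15.7 22.1 [0.09, -0.05, 0.0, 0.0, 0.0, -0.4]
5 [ 60.2 -30.7 -39.3] 13.8 28.1 [0.1, -0.02, 0.0, 0.0, 0.0, -0.37]
6 [ 60.3 -30.3 -35.7] 12.3 34.2 [0.09, -0.02, 0.0, 0.0, 0.0, -0.36]
7 [ 60.5 -30.  -32. ] 11.2 34.8 [0.1, -0.02, 0.0, 0.0, 0.0, -0.37]
8 [ 59.8 -28.  -28. ] 10.4 32.4 [0.08, 0.01, 0.0, 0.0, 0.0, -0.4]
9 [ 59. -26. -24.] 11.9 30.0 [0.09, 0.01, 0.0, 0.0, 0.0, -0.4]
10 [ 58.  -23.3 -21. ] 12.0 29.4 [0.04, 0.03, 0.0, 0.0, 0.0, -0.3]
11 [ 57.  -20.7 -18. ] 12.0 28.8 [0.04, 0.02, 0.0, 0.0, 0.0, -0.3]
12 [ 56. -18. -15.] 12.1 28.2 [0.04, 0.02, 0.0, 0.0, 0.0, -0.3]
13 [ 54.5 -13.  -11. ] 13.5 28.8 [0.03, 0.03, 0.0, 0.0, 0.0, -0.4]
14 [53. -8. -7.] 15.1 29.4 [0.02, 0.02, 0.0, 0.0, 0.0, -0.4]
15 [50
[... 765 characters left out ...]
7.0 98.8 [0.0, 0.15, 0.0, 0.0, 0.0, 0.0]
28 [-45.1   0.    0. ] 17.0 106.2 [0.0, 0.16, 0.0, 0.0, 0.0, 0.0]
29 [-52.9   0.    0. ] 17.0 113.6 [0.0, 0.15, 0.0, 0.0, 0.0, 0.0]
30 [-60.7   0.    0. ] 17.0 121.1 [0.0, 0.16, 0.0, 0.0, 0.0, 0.0]
31 [-68.4   0.    0. ] 17.0 128.6 [0.0, 0.15, 0.0, 0.0, 0.0, 0.0]
32 [-76.2   0.    0. ] 17.0 136.1 [0.0, 0.16, 0.0, 0.0, 0.0, 0.0]
33 [-84.   0.   0.] 17.0 143.7 [0.0, 0.16, 0.0, 0.0, 0.0, 0.0]
34 [-91.7   0.    0. ] 18.3 151.2 [0.0, 0.15, 0.0, 0.0, 0.0, 0.0]
35 [-99.5   0.    0. ] 21.9 158.8 [0.0, 0.16, 0.0, 0.0, 0.0, 0.0]
36 [-107.2    0.     0. ] 27.0 166.4 [0.0, 0.15, 0.0, 0.0, 0.0, 0.0]
37 [-115.    0.    0.] 33.0 174.1 [0.0, 0.16, 0.0, 0.0, 0.0, 0.0]
```

```bash
python3 - <<'E'
from wp3 import *
go([(47.1,-32.5,-57.5),(53,-33,-51),(60,-31,-43)],-81,-14,3.3)
E
```

```text
start [ 6.209e-01 -5.770e-02  1.720e-02  6.098e+01] [ 0.62113158 -0.05753157  0.0177974 ] 60.9577067640035
0 [ 50.  -32.8 -54.2] 13.5 10.0 [0.04, -0.05, 0.0, 0.0, 0.0, -0.32]
1 [ 53. -33. -51.] 15.2 13.9 [0.05, -0.06, 0.0, 0.0, 0.0, -0.33]
2 [ 55.3 -32.3 -48.3] 16.7 16.6 [0.03, -0.03, 0.0, 0.0, 0.0, -0.27]
3 [ 57.7 -31.7 -45.7] 16.9 19.3 [0.03, -0.04, 0.0, 0.0, 0.0, -0.26]
4 [ 60. -31. -43.] 15.7 22.1 [0.04, -0.04, 0.0, 0.0, 0.0, -0.27]
```

Emit:
send_rows(increments=[[[0.04,-0.05,0,0,0,-0.32],[0.05,-0.06,0,0,0,-0.33],[0.03,-0.03,0,0,0,-0.27],[0.03,-0.04,0,0,0,-0.26],[0.04,-0.04,0,0,0,-0.27],[0,0,0,0,0,0]]])

```text
clock: 14.45
eef_pos: [0.6074, -0.0625, 0.0178]
tool_rot: [0.126, 0.992, 0.001, -0.0]
ft_force: [-2.3, 1.6, 5.7]
grip_width: 0.0064
```

```bash
python3 - <<'E'
from h import *
o=get_obs();th=yaw(o)-GA-180;t=np.radians(th)
p=w2g(o["eef_pos"][:2]);print("carrier est",p-np.array([-81*np.cos(t)+14*np.sin(t),-81*np.sin(t)-14*np.cos(t)]),th,o["eef_pos"],o["grip_width"],o["ft_force"])
c=camera("wrist");save(c["color"],"w13.png",None,1.2)
c=camera("side");save(c["color"],"s13.png",(230,130,360,260),4.5)
E
```

```text
carrier est [ 58.38358256 -30.93389212] -42.99472541913738 [ 0.60738466 -0.062525    0.01780878] 0.006438540136028282 [-2.33659993  1.60555465  5.70919694]
```

View pics/w13.png

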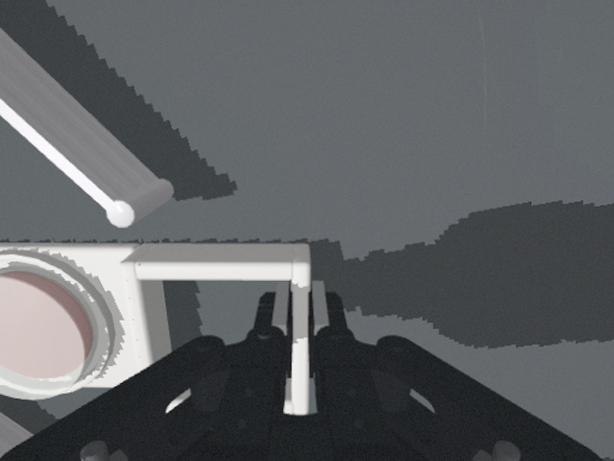

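View pics/s13.png

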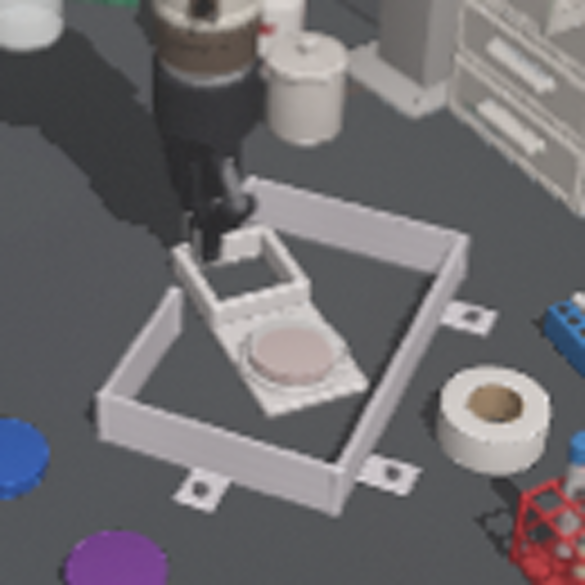

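The rigid grasp on the frame's end wall works: in the wrist picture the wall is held straight and the long lip (122,212) is clear. I'll carry on with it.

Emit:
send_rows(increments=[[[0.1,-0.03,0,0,0,-0.37],[0.09,-0.03,0,0,0,-0.36],[0.1,-0.02,0,0,0,-0.37],[0.08,0.01,0,0,0,-0.4],[0.09,0.01,0,0,0,-0.4],[0,0,0,0,0,0]]])

```text
clock: 15.3
eef_pos: [0.5842, -0.0639, 0.0178]
tool_rot: [-0.038, 0.999, -0.0, 0.0]
ft_force: [-2.3, -2.3, 5.0]
grip_width: 0.0061
```

```bash
python3 - <<'E'
from h import *
from plan import clr
o=get_obs();th=yaw(o)-GA-180;t=np.radians(th)
p=w2g(o["eef_pos"][:2]);m=p-np.array([-81*np.cos(t)+14*np.sin(t),-81*np.sin(t)-14*np.cos(t)]);print("carrier est",m,th,clr(*m,th),o["eef_pos"],o["grip_width"],o["ft_force"])
c=camera("wrist");save(c["color"],"w14.png",None,1.2)
c=camera("side");save(c["color"],"s14.png",(230,130,360,260),4.5)
E
```

```text
carrier est [ 59.40965109 -27.16973927] -24.07092149285313 11.20662762224265 [ 0.5842492  -0.06387149  0.01777974] 0.006121594620360796 [-2.34986912 -2.30293006  5.044691  ]
```

View pics/w14.png

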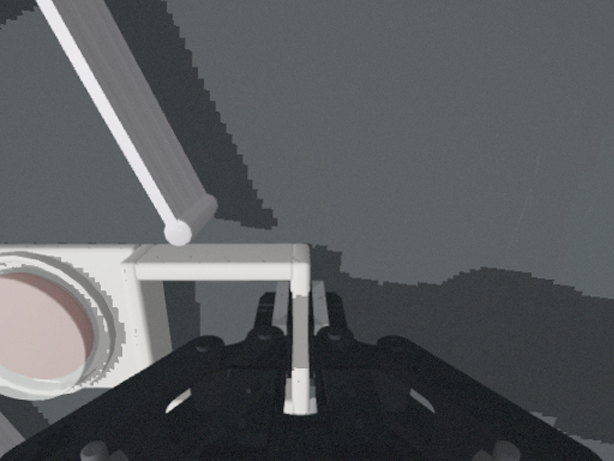

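View pics/s14.png

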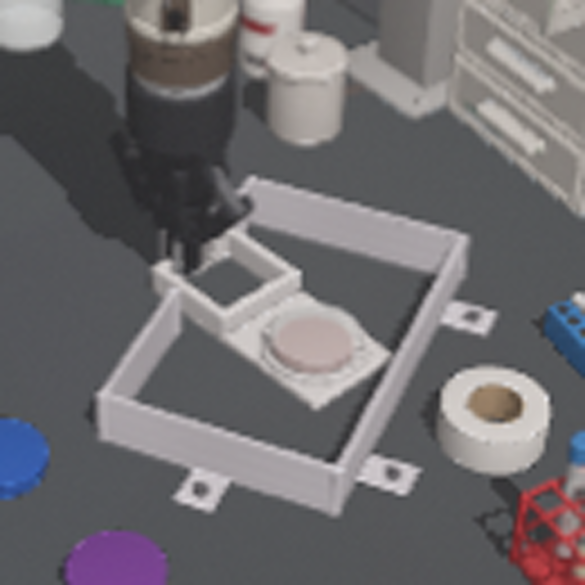

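Emit:
send_rows(increments=[[[0.03,0.03,0,0,0,-0.3],[0.03,0.02,0,0,0,-0.3],[0.03,0.02,0,0,0,-0.3],[0.02,0.03,0,0,0,-0.4],[0.02,0.02,0,0,0,-0.4],[0.02,0.04,0,0,0,-0.35],[0.02,0.04,0,0,0,-0.35],[0,0,0,0,0,0]]])

```text
clock: 16.4
eef_pos: [0.5737, -0.0567, 0.0178]
tool_rot: [-0.245, 0.97, -0.001, 0.0]
ft_force: [-2.1, -3.5, 5.5]
grip_width: 0.006
```

```bash
python3 - <<'E'
from h import *
from plan import clr
o=get_obs();th=yaw(o)-GA-180;t=np.radians(th)
p=w2g(o["eef_pos"][:2]);m=p-np.array([-81*np.cos(t)+14*np.sin(t),-81*np.sin(t)-14*np.cos(t)]);print("carrier est",m,th,clr(*m,th),o["eef_pos"],o["grip_width"],o["ft_force"])
c=camera("wrist");save(c["color"],"w15.png",None,1.2)
c=camera("side");save(c["color"],"s15.png",(200,130,360,260),4.5)
E
```

```text
carrier est [49.48880247  1.05200985] -0.13005584411689597 15.835503613584258 [ 0.57372629 -0.05674045  0.01779128] 0.006045971938238788 [-2.13782396 -3.54019299  5.50952653]
```

View pics/w15.png

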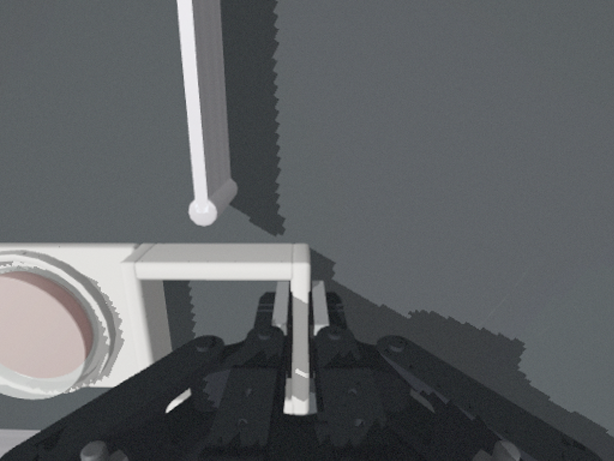

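View pics/s15.png

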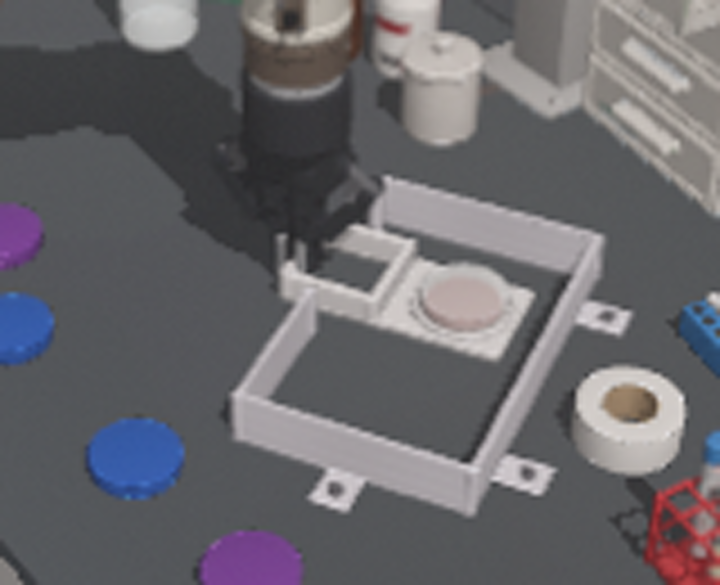

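Emit:
send_rows(increments=[[[0,0.08,0,0,0,0],[0,0.16,0,0,0,0],[0,0.16,0,0,0,0],[0,0.16,0,0,0,0],[0,0.16,0,0,0,0],[0,0.16,0,0,0,0],[0,0.16,0,0,0,0],[0,0.16,0,0,0,0]]])

```text
clock: 17.5
eef_pos: [0.5456, -0.003, 0.0178]
tool_rot: [-0.246, 0.969, -0.001, 0.001]
ft_force: [2.6, -3.8, 3.0]
grip_width: 0.0062
```

Emit:
send_rows(increments=[[[0,0.16,0,0,0,0],[0,0.16,0,0,0,0],[0,0.16,0,0,0,0],[0,0.16,0,0,0,0],[0,0.16,0,0,0,0],[0,0.16,0,0,0,0],[0,0.08,0,0,0,0],[0,0,0,0,0,0]]])

```text
clock: 18.5
eef_pos: [0.5204, 0.0431, 0.0178]
tool_rot: [-0.246, 0.969, 0.0, 0.001]
ft_force: [1.2, -3.1, 5.6]
grip_width: 0.0064
```

```bash
python3 - <<'E'
from h import *
from plan import clr
o=get_obs();th=yaw(o)-GA-180;t=np.radians(th)
p=w2g(o["eef_pos"][:2]);m=p-np.array([-81*np.cos(t)+14*np.sin(t),-81*np.sin(t)-14*np.cos(t)]);print("carrier est",m,th,clr(*m,th),o["eef_pos"],o["grip_width"],o["ft_force"],o["clock"])
c=camera("side");save(c["color"],"s16.png",(180,130,360,260),4.2)
E
```

```text
carrier est [-63.75127837   2.02518977] 0.013297557492876422 14.960012881586174 [0.52042138 0.04313252 0.01776657] 0.006355878325331056 [ 1.19162405 -3.0509469   5.64164437] 18.5
```

View pics/s16.png

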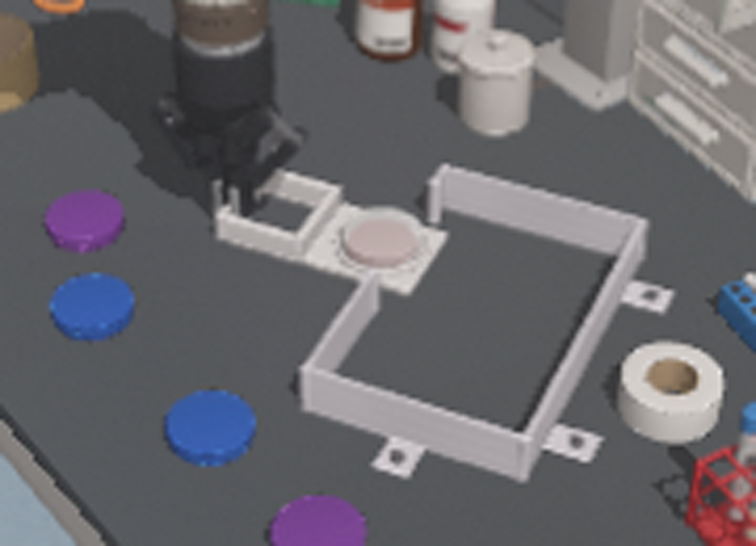

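Emit:
send_rows(increments=[[[0,0.16,0,0,0,0],[0,0.16,0,0,0,0],[0,0.16,0,0,0,0],[0,0.16,0,0,0,0],[0,0.16,0,0,0,0],[0,0.16,0,0,0,0],[0,0.08,0,0,0,0],[0,0,0,0,0,0]]])

```text
clock: 19.55
eef_pos: [0.4957, 0.0885, 0.0178]
tool_rot: [-0.246, 0.969, -0.0, 0.001]
ft_force: [2.6, -3.2, 6.0]
grip_width: 0.006
```

Emit:
send_rows(increments=[[[0,0,0,0,0,0],[0,0,0,0,0,0],[0,0,0,0,0,0]]], grip=0.65)

```text
clock: 19.92
eef_pos: [0.4943, 0.0886, 0.0167]
tool_rot: [-0.246, 0.969, 0.0, -0.001]
ft_force: [-0.3, -1.1, 0.4]
grip_width: 0.03
```

```bash
python3 - <<'E'
from h import *
o=get_obs();print(o["eef_pos"],o["grip_width"],o["ft_force"],o["clock"])
c=camera("wrist");save(c["color"],"w17.png",None,1.2)
c=camera("side");save(c["color"],"s17.png",(180,130,360,260),4.2)
E
```

```text
[0.49431111 0.08855212 0.01669995] 0.030032330118620214 [-0.25557595 -1.10862499  0.36555284] 19.925
```

View pics/w17.png

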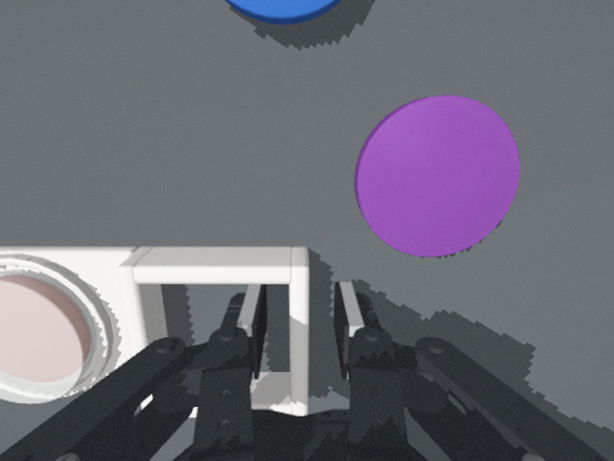

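View pics/s17.png

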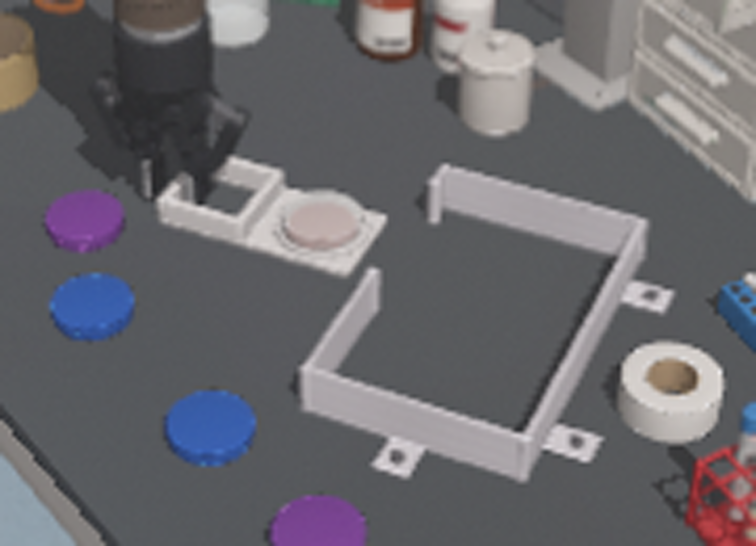

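Released and clear: the wall sits between the open fingers. Next I go straight up.

Emit:
send_rows(increments=[[[0,0,-0.2,0,0,0],[0,0,-0.3,0,0,0],[0,0,-0.5,0,0,0],[0,0,-0.7,0,0,0],[0,0,-0.8,0,0,0],[0,0,-0.8,0,0,0],[0,0,-0.5,0,0,0],[0,0,0,0,0,0]]])

```text
clock: 21.02
eef_pos: [0.497, 0.0885, 0.2109]
tool_rot: [-0.246, 0.969, -0.0, 0.003]
ft_force: [1.0, -0.7, -0.2]
grip_width: 0.03
```

```bash
python3 - <<'E'
from h import *
o=get_obs();print(o["eef_pos"],o["ft_force"],o["clock"])
c=camera("top");save(c["color"],"t18.png",(190,95,350,235),4.5)
c=camera("wrist");save(c["color"],"w18.png",None,1.4)
E
```

```text
[0.49698675 0.08854747 0.2108527 ] [ 0.99280379 -0.73785571 -0.18282604] 21.025
```

View pics/t18.png

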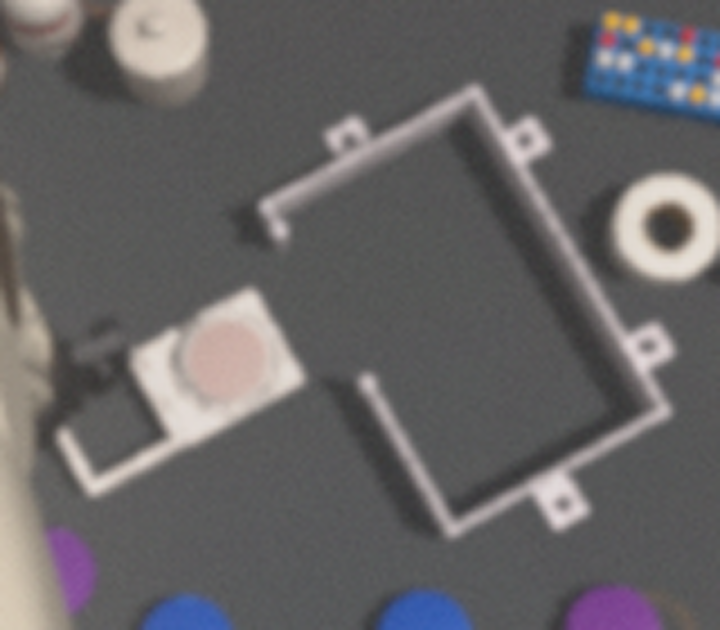

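View pics/w18.png

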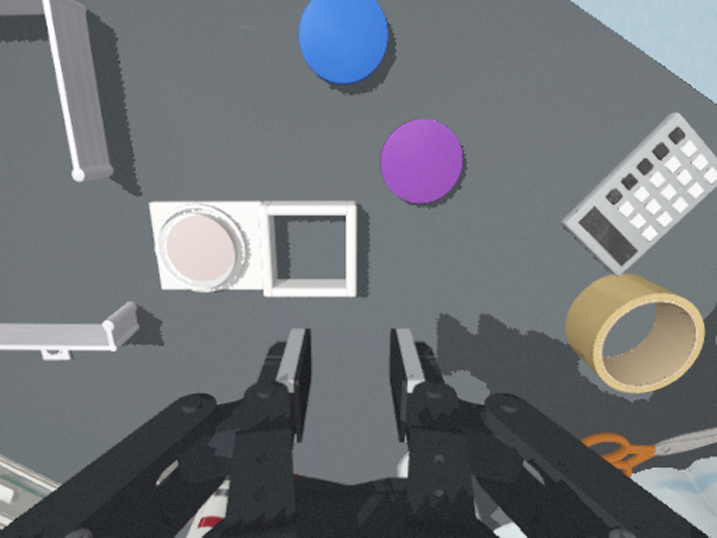

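```bash
python3 - <<'E'
from h import *
c=camera("top")
print([w2g(q).round() for q in ray(c,np.array([[257,287],[305,380]])/4.5+[190,95],.008)[:,:2]])
print(job_done())
E
```

```text
[array([-30.,  36.]), array([-33., -38.])]
the job is handed in; nothing more can be done
None
```

The whole carrier is now outside in front of the guard, frame end first, with the dish still in its seat. I handed the job in at about 21 s on the robot's clock, with the gripper open and well above everything.

- **First try:** I spread the fingers inside the window to turn the carrier. It slipped behind the tool, by about 14° at first and then about 27°. I measured this in the wrist pictures and stopped while the carrier still had 8 to 13 mm of clearance.
- **What worked:** I gripped the 8 mm end wall of the frame at a constant height. The upward force on the tool stayed at about 3 to 6 N, so the carrier was pressed down, not lifted. I turned it in line with the opening, pulled it straight out and released it.

**Last checks:**
- **Carrier:** in the last top view its dish-end corners are at guard x = -30 and -33 mm, about 30 mm clear of the front wall.
- **Dish:** the top and wrist pictures show it centred in its seat.
- **Bystanders:** the label roll and tape roll stand where they were. I went nowhere near the beaker or timer, but the closing pictures do not show them, so I did not check them at the end.
- **Forces:** the readings I saw stayed under about 7 N at the wrist.
- **Disagreement:** the top and wrist cameras differed by about 3 mm. I corrected for this using the guard's lips.
- **Possible flaw:** while the fingers were spread in the window there was a brief downward pull of about 2 N on the tool. The carrier's frame end may have been slightly unloaded then, but I saw no tipping.

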